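# Nest the parts trays in the caddy and lock them for transport

### The job

Slide the caddy's transport lock fully open to its stop, take any brass bushes out of the loose trays and put them in the basket, and nest every loose parts tray, empty and level, in the tray fixed on the caddy, each turned so that its nose lies over the nose of the one below. Only then slide the lock fully shut to its other stop. Do not tip over the bottle or the sealant tub.

Things in the scene. Friction and masses are not known exactly. Their poses are not given: they have to be found in the camera images.
- caddy: Tray caddy, fixed to the bench: a dark steel plate (292 x 84 x 8 mm) lying roughly across the bench, on one end a grey tray fixed as the bottom of the stack (same shape and size as a loose one), on the other end the transport lock. Origin on the bench under the fixed tray's middle; x points to that tray's nose, -x along the plate to the lock's grip, z up.
- caddy_nest (a point): Origin of the fixed bottom tray, 8 mm above the caddy's origin, same axes. A tray with the same heading drops into the one below (about 8 mm of play at entry), centres itself and rests with its skirt on the rim below: tray origins at 14, 28, 42 and 56 mm above this point. Turned otherwise, it stays up on the rim.
- caddy_nose (a point): Middle of the fixed tray's nose, on its rim: 60 mm along the caddy's x from its origin, 38 mm above the bench.
- lock (a joint): Travel of the transport lock along the caddy, m: 0 = fully shut (end stop, its hook 22 mm over the back edge of the stack), 0.05 = fully open (other end stop, clear of the stack). It grows as the lock slides along the caddy's -x, away from the trays. It stays where it is left; sliding it takes about 2 N. It starts partly shut.
- lock_grip (a point): On the lock's grip, a black upright fin 14 mm thick (caddy y), 36 mm long (caddy x), 19 to 57 mm above the bench; the point is 45 mm above the bench, on the caddy's centre line, 142 mm behind its origin when shut, 192 mm when open. The lock's aluminium upright (44 mm wide, 111 mm high, hook at its top) stands 70 mm nearer the trays.
- basket: Purple plastic basket fixed on the bench, with some bolts in it. Origin at the centre of its underside; its inside runs x -39 to 44 mm, y -74 to 74 mm, its floor is 2 mm and its rim 50 mm above the origin. It stands on a thin steel plate, 4 mm above the bench.
- tray_a: Loose grey tray, flat-iron shaped: 126 x 66 mm, 30 high, 0.13 kg. Flat back at x = -62 mm, parallel sides x = -50 to 30, then narrowing to a 26 mm wide nose at +x. Origin: middle of the underside. A vertical skirt z = 16 to 30 mm runs round the outside, 66 mm across the parallel sides: take it there from above. Below it the walls slope inwards. Inner floor at z = 3 mm, 96 x 41 mm.
- tray_a_nose (a point): Middle of the nose of tray_a, on its rim: 60 mm along the tray's x from its origin and 30 mm up.
- tray_b: Loose grey tray, flat-iron shaped: 126 x 66 mm, 30 high, 0.13 kg. Flat back at x = -62 mm, parallel sides x = -50 to 30, then narrowing to a 26 mm wide nose at +x. Origin: middle of the underside. A vertical skirt z = 16 to 30 mm runs round the outside, 66 mm across the parallel sides: take it there from above. Below it the walls slope inwards. Inner floor at z = 3 mm, 96 x 41 mm.
- tray_b_nose (a point): Middle of the nose of tray_b, on its rim: 60 mm along the tray's x from its origin and 30 mm up.
- tray_c: Loose grey tray, flat-iron shaped, maybe absent: 126 x 66 mm, 30 high, 0.13 kg. Flat back at x = -62 mm, parallel sides x = -50 to 30, then narrowing to a 26 mm wide nose at +x. Origin: middle of the underside. A vertical skirt z = 16 to 30 mm runs round the outside, 66 mm across the parallel sides: take it there from above. Below it the walls slope inwards. Inner floor at z = 3 mm, 96 x 41 mm.
- tray_c_nose (a point): Middle of the nose of tray_c, on its rim: 60 mm along the tray's x from its origin and 30 mm up.
- tray_d: Loose grey tray, flat-iron shaped, maybe absent: 126 x 66 mm, 30 high, 0.13 kg. Flat back at x = -62 mm, parallel sides x = -50 to 30, then narrowing to a 26 mm wide nose at +x. Origin: middle of the underside. A vertical skirt z = 16 to 30 mm runs round the outside, 66 mm across the parallel sides: take it there from above. Below it the walls slope inwards. Inner floor at z = 3 mm, 96 x 41 mm.
- tray_d_nose (a point): Middle of the nose of tray_d, on its rim: 60 mm along the tray's x from its origin and 30 mm up.
- bush_a: Plain brass bush, 28 mm in diameter, 24 mm tall, 0.07 kg, standing at the start in tray_a near its middle; may be absent. Origin at the centre of its underside. Along the tray's length there is room in the tray for the fingers either side of it, across the tray there is not.
- bush_b: Plain brass bush, 28 mm in diameter, 24 mm tall, 0.07 kg, standing at the start in tray_b near its middle; may be absent. Origin at the centre of its underside. Along the tray's length there is room in the tray for the fingers either side of it, across the tray there is not.
- oil_bottle: White plastic bottle, 45 mm in diameter, 108 mm tall, a bystander standing behind the work; origin at the centre of its underside, z up.
- sealant_tub: Open tub of sealant, 90 mm in diameter, 79 mm tall, a bystander standing behind the work; origin at the centre of its underside, z up.

How it is judged:
On the way, in this order (a step that is already met when the one before it is completed fails the run):
1. the transport lock is slid fully open (value of joint lock above 0.047 m), for 0.2 s.
2. with the lock open, the bushes are in the basket and all the trays nested (value of joint lock above 0.04 m and horizontal distance between each of tray_a, tray_b, tray_c, tray_d and caddy_nest below 0.008 m and horizontal distance between each of tray_a_nose, tray_b_nose, tray_c_nose, tray_d_nose and caddy_nose below 0.009 m and angle between each of tray_a, tray_b, tray_c, tray_d's own z axis and vertical below 0.06 rad and z of tray_a in the frame of caddy_nest between 0.011 and 0.061 m and z of tray_b in the frame of caddy_nest between 0.011 and 0.061 m and z of tray_c in the frame of caddy_nest between 0.011 and 0.061 m and z of tray_d in the frame of caddy_nest between 0.011 and 0.061 m and x of bush_a in the frame of basket between -0.04 and 0.045 m and y of bush_a in the frame of basket between -0.075 and 0.075 m and z of bush_a in the frame of basket between -0.005 and 0.045 m and x of bush_b in the frame of basket between -0.04 and 0.045 m and y of bush_b in the frame of basket between -0.075 and 0.075 m and z of bush_b in the frame of basket between -0.005 and 0.045 m), for 0.2 s.
At the end, for the whole second after the job is handed in: The lock is fully shut (within 3 mm of its stop); every tray present is nested on the caddy (origin within 8 mm, nose within 9 mm of the fixed tray's seen from above, level within 0.06 rad, at most in fourth place); the bushes present lie in the basket; all at rest (value of joint lock below 0.003 m and horizontal distance between each of tray_a, tray_b, tray_c, tray_d and caddy_nest below 0.008 m and horizontal distance between each of tray_a_nose, tray_b_nose, tray_c_nose, tray_d_nose and caddy_nose below 0.009 m and angle between each of tray_a, tray_b, tray_c, tray_d's own z axis and vertical below 0.06 rad and z of tray_a in the frame of caddy_nest between 0.011 and 0.061 m and z of tray_b in the frame of caddy_nest between 0.011 and 0.061 m and z of tray_c in the frame of caddy_nest between 0.011 and 0.061 m and z of tray_d in the frame of caddy_nest between 0.011 and 0.061 m and x of bush_a in the frame of basket between -0.04 and 0.045 m and y of bush_a in the frame of basket between -0.075 and 0.075 m and z of bush_a in the frame of basket between -0.005 and 0.045 m and x of bush_b in the frame of basket between -0.04 and 0.045 m and y of bush_b in the frame of basket between -0.075 and 0.075 m and z of bush_b in the frame of basket between -0.005 and 0.045 m and linear speed of each of tray_a, tray_b, tray_c, tray_d below 0.02 m/s and linear speed of each of bush_a, bush_b below 0.03 m/s); the robot touches nothing.
It fails at once if the bottle is tipped over (angle between oil_bottle's own z axis and vertical above 0.7 rad).
It fails at once if the sealant tub is tipped over (angle between sealant_tub's own z axis and vertical above 0.7 rad).
Of tray_c, tray_d only 1 to 2 are there at a start; the rules pass over those that are not, and their reading is None.
Of bush_a, bush_b only 1 to 2 are there at a start; the rules pass over those that are not, and their reading is None.
At some moment in a run one of tray_a, tray_b, tray_c, tray_d may be knocked a few centimetres aside while the robot is not near it.
Once in a run the grip may slacken for a moment while it holds something.
It also fails if it takes over 210 s, if anything falls off the work surface, if the arm or the gripper's body presses on something with over 40 N, if the wrist force passes 120 N, or if a joint passes its speed limit or range.

### The arm

A 7-joint arm with a two-finger parallel gripper is mounted at the origin on a cart in front of the work surface, level with it; the furniture and walls round the work are solid. World frame = base frame: x ahead of the robot, y to its left, z up, the work surface at z = 0. Lengths are in m, angles in rad, forces in N, time in s.
With the tool pointing down it reaches from about 0.425 to 0.875 m from the base axis. Payload 4.7 kg.
Tool frame: the origin (TCP) lies on the centre line of the jaws, within the pads' length; the fingertips stand 14 mm ahead of it and the grasp point (between the pads) lies 5 mm behind it; z points along the fingers, y is the direction in which the jaws open and shut (so a half turn about z gives the same grasp; the last joint's range is limited). The gripper opens to 87 mm and grips with 3 to 60 N. Pads are 19 mm wide; open, the fingers measure 117 mm over their backs; the gripper's body (75 mm by 190 mm) begins 51 mm behind the grasp point.
Start: joints at [-1.099, 0.321, -0.07, 1.45, 0.023, 1.371, -0.057], TCP at [0.287, 0.583, 0.208] pointing down, gripper open.
Joint ranges: [-2.86, 2.86], [-0.3, 2.09], [-1.38, 1.24], [0.06, 2.45], [-1.56, 4.7], [0.09, 2.05], [-2.69, 2.69]. Speed limits (rad/s): [2.57, 2.57, 3.14, 3.14, 3.14, 3.14, 3.14].

### API

Orientations are given as a rotation vector (axis times angle).
In Python, from bench import ctrl gives the robot as it stands. The module is installed in compiled form; this text tells all that it offers.
- The arm moves only by the tool step_arm, never from a script. Its argument "plan" is a list of rows, each a list of 3 entries, a list of its own where there are three numbers: the turn, a rotation vector about the tool's x, y, z in rad, then the shift along the tool's x, y, z in m, then the closure in counts, from 0 (fully open) to 255 (shut). In form: [[[rx, ry, rz], [x, y, z], hand], ...]. A call has exactly 10 rows; each row is the pose to reach, as a shift and turn from the pose commanded when the call began, along the tool's axes at that moment; what a row does not reach only later rows make up. A row lasts 1/8 s, in which the tool goes at most 62.5 mm and 10.7 degrees, less where a joint would pass 70% of its speed; a pose out of reach is approached as far as the arm can. A call with a gripper value outside its range is refused whole. The fingers move at their own pace and stop on an object; "squeeze" is the grip in N (left out, the last holds). Time passes only in rows, so rows that repeat a pose let the fingers close, or fill a call up. It gives the time, the measured TCP pose, the force and the opening at its end, in the units of the state.
- ctrl.get_state(): the state, without advancing time (a new reading comes with each control period).
- ctrl.get_image(name): name is "scene" or "top" or "wrist"; returns the picture (400x640x3 uint8, red, green, blue); there is no depth.
- ctrl.calibration(name): a dict with "fov_y" (degrees; the focal length in pixels is half the picture's height over the tangent of half this angle, whatever the lens; pixels are square), "cx", "cy" (the principal point, pixels), "rvec" (rotation vector, rad) and "tvec" (3), from world to camera coordinates, as OpenCV has them. Camera axes: x right, y down, z forward; pixel columns grow to the right and rows downward; lengths in m; the calibration is good to about 2 mm. A picture is of the moment at which its call begins: read the wrist's pose just before it. calibration takes no time and is no camera call; for the wrist camera it gives the pose at the moment of the call.
- ctrl.close_job(): hands the job in, once; it reports no verdict.
Trained networks look in the newest picture that a camera, given by its name, has taken for a name from the list of things; names that differ only in an ending like _2 or _b are one class to them, and where a whole thing is asked for, a point or a joint stands for the part that bears it (a point fixed in the world has none). Each returns a list of dicts, best first, with "score" (0 to 1); they miss things now and then, are a little off and sometimes report something else, mostly with a low value. They report only what shows in the picture. A call takes as long as a camera call.
- ctrl.cut_out(camera, label): "pixels" (400x640 bool, what is visible of it) and "rect" ([left, top, width, height] in pixels, round what is visible of it).
The state is a dict: "time": time; "joint_positions": joint angles; "qd": joint speeds; "joint_torque": joint torques, N m; "position": TCP position; "tool_rot": TCP orientation; "ft_force": force on the tool from outside, world axes, zero at the start; "torque": the same for the moment, N m; "grip_width": opening from 0.0 (shut) to 1.0 (fully open).
Only numpy, scipy, OpenCV 4.12 (cv2) and the standard library are available. Lean on these libraries where they do the work, as an engineer would, in place of code of your own. Each camera call takes 0.05 s, during which the arm holds its last target.

## Working session

There is one attempt and no reset: what is moved stays moved. The work goes in short steps, Python scripts to look and compute and a tool call to move; the robot and the scene stay as the last step left them, time stands still between calls to the robot, and variables do not carry over. Pictures are saved under pics/ and viewed, and the job is handed in when it is done.

Besides the shell and the picture viewer there is one more tool, called after "Request:" by a JSON object that holds its "fn" and its "kwargs", one argument or row to a line. step_arm: Moves the arm, as the interface text tells. Its arguments: {"type":"object","properties":{"plan":{"type":"array"},"squeeze":{"type":"number"}},"required":["plan"]}

```bash
ls; mkdir -p pics; python3 - <<'E'
from bench import ctrl
import cv2
s=ctrl.get_state(); print(s)
for n in("scene","top","wrist"):
    im=ctrl.get_image(n); cv2.imwrite(f"pics/{n}0.png",im[:,:,::-1]); print(n,ctrl.calibration(n))
E
```

```text
pics
{'time': 0.0, 'joint_positions': array([-1.09890087,  0.32178336, -0.0700919 ,  1.45168651,  0.02255029,
        1.3707554 , -0.05685546]), 'qd': array([ 1.16390345e-03,  2.75997409e-04,  2.31292967e-05, -7.48747190e-04,
        2.88211174e-04, -1.50436959e-03,  1.68952674e-03]), 'joint_torque': array([ 6.06058666e-05, -4.91296184e+01, -4.03506327e-01, -3.12524700e+01,
       -6.37399871e-02,  4.39145823e-02,  1.95275220e-04]), 'position': array([0.28705357, 0.5825434 , 0.20678152]), 'tool_rot': array([-7.12644806e-01, -3.05931139e+00,  2.84004030e-03]), 'ft_force': array([0.48906086, 0.14304846, 0.58007911]), 'torque': array([-0.00583103, -0.03615556, -0.02554748]), 'grip_width': 1.005105962668754}
scene {'fov_y': 51.431633689335456, 'cx': 318.8863984834653, 'cy': 203.8140877390989, 'rvec': array([ 1.97491112, -0.81569075,  0.49495309]), 'tvec': array([-0.39659958,  0.24514539,  0.9139447 ])}
top {'fov_y': 57.14861461624156, 'cx': 315.39084314642884, 'cy': 201.10762127997384, 'rvec': array([ 2.13311769, -2.1446499 ,  0.11548311]), 'tvec': array([0.00663234, 0.54483445, 1.14419595])}
wrist {'fov_y': 66.47221137642191, 'cx': 321.40962625034865, 'cy': 202.53436522869598, 'rvec': array([-2.44924404, -1.52401962, -0.22351014]), 'tvec': array([-0.65023896, -0.03563341,  0.39064781])}
```

View pics/scene0.png

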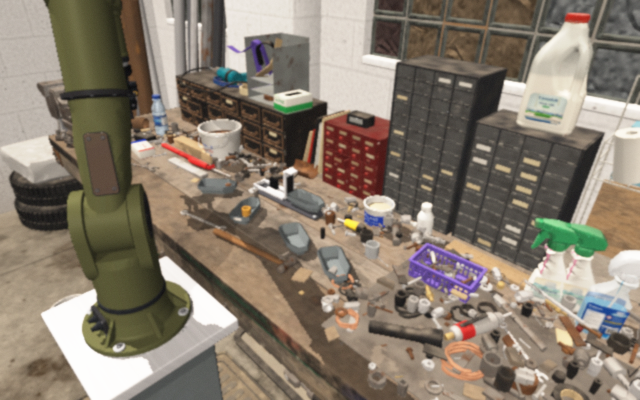

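View pics/top0.png

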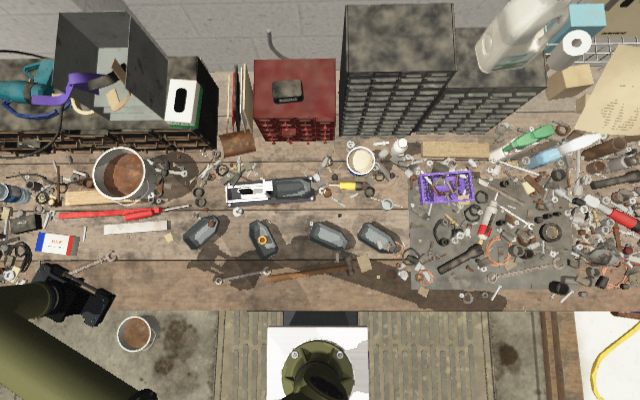

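View pics/wrist0.png

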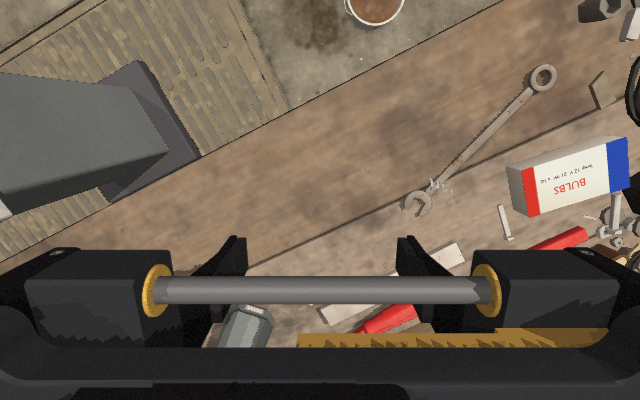

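```bash
cat > h.py <<'E'
from bench import ctrl
import numpy as np, cv2
from scipy.spatial.transform import Rotation as R
from scipy.optimize import least_squares
def cam(n):
    c=ctrl.calibration(n); f=200/np.tan(np.radians(c['fov_y'])/2)
    K=np.array([[f,0,c['cx']],[0,f,c['cy']],[0,0,1]]); return K,R.from_rotvec(c['rvec']).as_matrix(),np.array(c['tvec'])
def proj(C,P):
    K,Rm,t=C; q=(np.atleast_2d(P)@Rm.T+t)@K.T; return q[:,:2]/q[:,2:]
def back(C,uv,z):
    K,Rm,t=C; uv=np.atleast_2d(uv); d=np.c_[uv,np.ones(len(uv))]@np.linalg.inv(K).T@Rm; o=-Rm.T@t
    return o+d*((z-o[2])/d[:,2])[:,None]
RIM=np.array([(-62,-25),(-50,-33),(30,-33),(62,-13),(62,13),(30,33),(-50,33),(-62,25)])/1000.
BOT=np.array([(-52,-15),(-45,-20),(30,-20),(46,-8),(46,8),(30,20),(-45,20),(-52,15)])/1000.
def traypts(x,y,a,z0=0):
    c,s=np.cos(a),np.sin(a); M=np.array([[c,s],[-s,c]])
    r=RIM@M+[x,y]; b=BOT@M+[x,y]
    return np.r_[np.c_[r,np.full(8,z0+.03)],np.c_[r,np.full(8,z0+.016)],np.c_[b,np.full(8,z0)]]
def sil(C,p,z0=0,ss=4):
    u=proj(C,traypts(*p,z0)); h=cv2.convexHull(u.astype(np.float32))[:,0]
    return h
def fit(C,mask,z0=0):
    # maximise IoU of silhouette hull with mask, several headings
    ys,xs=np.nonzero(mask); m=np.array([xs.mean(),ys.mean()]); c=back(C,m,z0+.02)[0]
    x0,y0=int(max(xs.min()-15,0)),int(max(ys.min()-15,0)); x1,y1=xs.max()+15,ys.max()+15
    S=4; mm=cv2.resize(mask[y0:y1,x0:x1].astype(np.uint8),None,fx=S,fy=S,interpolation=cv2.INTER_LINEAR)
    g=cv2.GaussianBlur(mm.astype(np.float32),(0,0),2)
    def cost(p):
        h=(sil(C,p,z0)-[x0,y0]+.5)*S-.5
        k=np.zeros(mm.shape,np.uint8); cv2.fillPoly(k,[np.round(h*16).astype(np.int32)],1,shift=4)
        k=cv2.GaussianBlur(k.astype(np.float32),(0,0),2)
        return 1-np.minimum(k,g).sum()/np.maximum(k,g).sum()
    from scipy.optimize import minimize
    best=[]
    for a in np.arange(0,2*np.pi,np.pi/8):
        r=minimize(cost,[c[0],c[1],a],method='Nelder-Mead',options=dict(initial_simplex=[[c[0],c[1],a],[c[0]+.01,c[1],a],[c[0],c[1]+.01,a],[c[0],c[1],a+.2]],xatol=1e-4,fatol=1e-4))
        best.append((r.fun,r.x))
    best.sort(key=lambda b:b[0]); b=best[0]
    alt=[q for q in best if abs((q[1][2]-b[1][2]+np.pi)%(2*np.pi)-np.pi)>1.5]
    return b[0],b[1],(alt[0][0] if alt else None)
def snap(n,tag,crop=None,f=1,dr=None):
    im=ctrl.get_image(n)[:,:,::-1].copy()
    if crop: x,y,w,h=crop; im=im[y:y+h,x:x+w]
    if f!=1: im=cv2.resize(im,None,fx=f,fy=f,interpolation=cv2.INTER_CUBIC)
    cv2.imwrite(f"pics/{tag}.png",im); return im
E
python3 - <<'E'
from h import *
snap("top","z1",(170,130,320,150),2.5)
C=cam("top")
ms={}
for l in ["tray_a","caddy","lock_grip","basket","bush_a","oil_bottle","sealant_tub"]:
    for d in ctrl.cut_out("top",l):
        ys,xs=np.nonzero(d["pixels"]); c=[xs.mean(),ys.mean()]
        print(l,round(d["score"],2),d["rect"],len(xs),np.round(c,1),np.round(back(C,c,.02)[0],3))
        if l=="tray_a" and d["score"]>.3:
            e=fit(C,d["pixels"],0); print("   fit",np.round(e[0],3),np.round(e[1],3),e[2])
E
```

```text
tray_a 0.89 [306.9, 218.6, 41.8, 29.3] 749 [327.7 237.1] [ 0.43  -0.035  0.02 ]
   fit 0.032 [ 0.429 -0.038  4.278] 0.11903613805770874
tray_a 0.8 [184.3, 214.7, 36.3, 35.8] 720 [200.6 232.4] [0.447 0.378 0.02 ]
   fit 0.096 [ 0.451  0.373 -0.827] 0.17432457208633423
tray_a 0.74 [355.7, 223.2, 43.1, 30.5] 697 [375.5 238.4] [ 0.425 -0.188  0.02 ]
   fit 0.117 [ 0.421 -0.192  4.156] 0.20673763751983643
tray_a 0.62 [249.1, 218.8, 29.7, 42.2] 665 [262.  239.4] [0.424 0.177 0.02 ]
   fit 0.147 [0.426 0.178 0.51 ] 0.23363715410232544
caddy 0.89 [226.7, 175.4, 90.9, 32.0] 2170 [269.4 192.1] [0.578 0.155 0.02 ]
lock_grip 0.82 [240.9, 183.4, 34.3, 19.8] 358 [257.7 190.8] [0.583 0.194 0.02 ]
basket 0.98 [420.2, 172.6, 55.1, 37.3] 1545 [445.4 187.7] [ 0.588 -0.418  0.02 ]
bush_a 0.61 [256.8, 238.6, 13.0, 8.8] 62 [262.7 240. ] [0.422 0.175 0.02 ]
oil_bottle 0.69 [250.7, 216.3, 26.5, 45.3] 750 [262.3 239.6] [0.423 0.176 0.02 ]
oil_bottle 0.57 [393.5, 138.5, 12.5, 17.5] 227 [399.3 147.4] [ 0.724 -0.274  0.02 ]
sealant_tub 0.87 [350.8, 147.7, 26.8, 29.5] 667 [360.1 161.2] [ 0.679 -0.144  0.02 ]
```

View pics/z1.png

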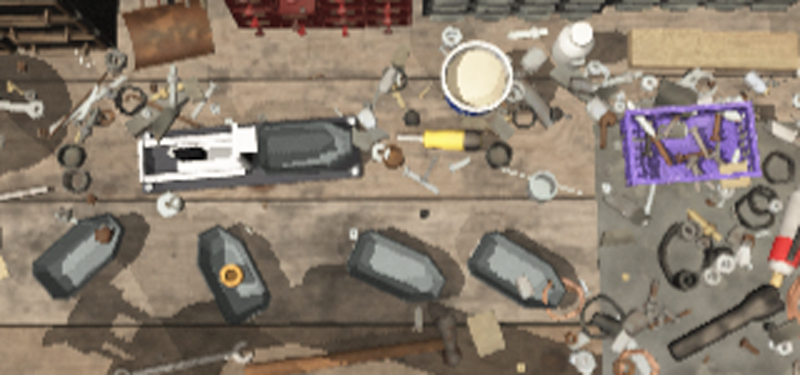

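```bash
cat >> h.py <<'E'
def tool():
    s=ctrl.get_state(); return R.from_rotvec(s['tool_rot']),np.array(s['position']),s
def down(psi): # tool x at world yaw psi, z down
    c,s_=np.cos(psi),np.sin(psi); return R.from_matrix(np.array([[c,s_,0],[s_,-c,0],[0,0,-1]]))
def go(pos,psi,base=None):
    Rt,p,s=tool()
    if base is not None: Rt,p=base
    d=Rt.inv().apply(np.array(pos)-p); w=(Rt.inv()*down(psi)).as_rotvec()
    print("turn",np.round(w,3),"shift",np.round(d,4)); return down(psi),np.array(pos)
def yaw():
    Rt,p,s=tool(); x=Rt.apply([1,0,0]); return np.arctan2(x[1],x[0])
def st():
    Rt,p,s=tool(); print("t",round(s['time'],2),"pos",np.round(p,4),"yaw",round(yaw(),3),"F",np.round(s['ft_force'],1),"g",round(s['grip_width']*87,1),"q",np.round(s['joint_positions'],2))
E
python3 - <<'E'
from h import *
st()
K,Rm,t=cam("wrist"); Rt,p,s=tool()
o=-Rm.T@t; print("cam in tool",Rt.inv().apply(o-p), "cam axes in tool\n",Rt.inv().as_matrix()@Rm.T)
go([.40,.28,.33],np.pi*.75)
go([.40,.28,.33],0)
E
```

```text
t 0.55 pos [0.2873 0.5831 0.2078] yaw 2.684 F [-0.1  0.1  0.4] g 87.0 q [-1.1   0.32 -0.07  1.45  0.02  1.37 -0.06]
cam in tool [ 0.07853974  0.00066217 -0.17696474] cam axes in tool
 [[ 8.95582830e-05 -9.57609094e-01 -2.88070851e-01]
 [ 9.99999603e-01 -1.69758587e-04  8.75203490e-04]
 [-8.87005321e-04 -2.88070815e-01  9.57608698e-01]]
turn [0.    0.    0.328] shift [-0.235  -0.222  -0.1222]
turn [0.    0.    2.684] shift [-0.235  -0.222  -0.1222]
```

```bash
python3 - <<'E'
from h import *
go([.287,.583,.36],yaw())
go([.62,.1,.36],np.pi)
E
```

```text
turn [0. 0. 0.] shift [ 0.0002 -0.0002 -0.1522]
turn [-0.     0.    -0.458] shift [-0.5119 -0.2863 -0.1522]
```

Request:
{"fn": "step_arm", "kwargs": {
  "plan": [
    [[0, 0, 0], [0, 0, -0.06], 0],
    [[0, 0, 0], [0, 0, -0.12], 0],
    [[0, 0, 0], [-0.05, -0.03, -0.152], 0],
    [[0, 0, -0.458], [-0.512, -0.286, -0.152], 0],
    [[0, 0, -0.458], [-0.512, -0.286, -0.152], 0],
    [[0, 0, -0.458], [-0.512, -0.286, -0.152], 0],
    [[0, 0, -0.458], [-0.512, -0.286, -0.152], 0],
    [[0, 0, -0.458], [-0.512, -0.286, -0.152], 0],
    [[0, 0, -0.458], [-0.512, -0.286, -0.152], 0],
    [[0, 0, -0.458], [-0.512, -0.286, -0.152], 0]
  ]
}}

```text
time: 1.8
position: [0.5644, 0.1803, 0.3599]
tool_rot: [-0.001, 3.141, 0.001]
ft_force: [0.7, 0.5, 0.2]
grip_width: 0.999
```

```bash
python3 - <<'E'
from h import *
st(); go([.62,.1,.36],np.pi)
E
```

```text
t 1.8 pos [0.5644 0.1803 0.3599] yaw -3.141 F [0.7 0.5 0.2] g 86.9 q [-0.54  0.17  0.22  1.34 -0.04  1.63  1.25]
turn [0.001 0.001 0.   ] shift [-0.0556 -0.0803 -0.0001]
```

Request:
{"fn": "step_arm", "kwargs": {
  "plan": [
    [[0, 0, 0], [-0.056, -0.08, 0], 0],
    [[0, 0, 0], [-0.056, -0.08, 0], 0],
    [[0, 0, 0], [-0.056, -0.08, 0], 0],
    [[0, 0, 0], [-0.056, -0.08, 0], 0],
    [[0, 0, 0], [-0.056, -0.08, 0], 0],
    [[0, 0, 0], [-0.056, -0.08, 0], 0],
    [[0, 0, 0], [-0.056, -0.08, 0], 0],
    [[0, 0, 0], [-0.056, -0.08, 0], 0],
    [[0, 0, 0], [-0.056, -0.08, 0], 0],
    [[0, 0, 0], [-0.056, -0.08, 0], 0]
  ]
}}

```text
time: 3.05
position: [0.6195, 0.102, 0.3595]
tool_rot: [0.0, -3.142, -0.0]
ft_force: [-0.2, -0.2, 0.8]
grip_width: 0.999
```

```bash
python3 - <<'E'
from h import *
st(); snap("wrist","w1")
E
```

```text
t 3.05 pos [0.6195 0.102  0.3595] yaw -3.141 F [-0.2 -0.2  0.8] g 86.9 q [-0.43  0.25  0.28  1.25 -0.07  1.65  1.42]
```

View pics/w1.png

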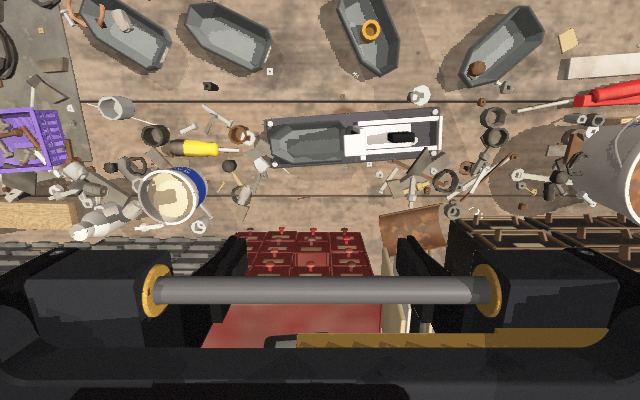

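```bash
python3 - <<'E'
from h import *
snap("wrist","w2a",(60,0,260,110),3)
snap("wrist","w2b",(310,0,260,110),3)
C=cam("wrist")
for l in ["tray_a","caddy","lock_grip","bush_a","oil_bottle","sealant_tub","basket"]:
    for d in ctrl.cut_out("wrist",l):
        ys,xs=np.nonzero(d["pixels"]); c=[xs.mean(),ys.mean()]
        print(l,round(d["score"],2),d["rect"],len(xs),np.round(c,1),np.round(back(C,c,.02)[0],3))
        if l=="tray_a" and d["score"]>.3:
            z=.008 if abs(back(C,c,.02)[0][0]-.57)<.07 else 0
            e=fit(C,d["pixels"],z); print("   fit",np.round(e[0],3),np.round(e[1],3),e[2])
E
```

```text
tray_a 0.98 [457.3, 6.5, 85.8, 80.5] 3706 [502.8  46.3] [0.447 0.38  0.02 ]
   fit 0.082 [0.454 0.372 5.457] 0.17777502536773682
tray_a 0.95 [181.1, 0.4, 88.6, 72.4] 3929 [229.3  34.7] [ 0.431 -0.037  0.02 ]
   fit 0.025 [ 0.432 -0.038  4.279] 0.11421549320220947
tray_a 0.83 [335.7, 1.0, 66.0, 74.7] 3104 [371.1  34.1] [0.43  0.178 0.02 ]
   fit 0.123 [0.429 0.178 0.474] 0.2041279673576355
tray_a 0.57 [77.4, 0.7, 95.1, 72.8] 3534 [127.9  33.1] [ 0.429 -0.19   0.02 ]
   fit 0.122 [ 0.426 -0.192  4.156] 0.19551187753677368
lock_grip 0.68 [343.4, 124.2, 72.1, 37.1] 1764 [376.2 138.3] [0.585 0.194 0.02 ]
bush_a 0.8 [358.8, 18.4, 23.6, 22.3] 377 [369.9  30.8] [0.426 0.176 0.02 ]
oil_bottle 0.61 [71.0, 204.5, 59.3, 35.9] 1304 [ 99.5 222.9] [ 0.735 -0.297  0.02 ]
sealant_tub 0.78 [136.6, 166.8, 71.6, 60.2] 3209 [171.6 193.9] [ 0.681 -0.16   0.02 ]
basket 0.65 [0.0, 107.2, 66.6, 67.1] 3636 [ 30.7 138.3] [ 0.585 -0.38   0.02 ]
```

View pics/w2a.png

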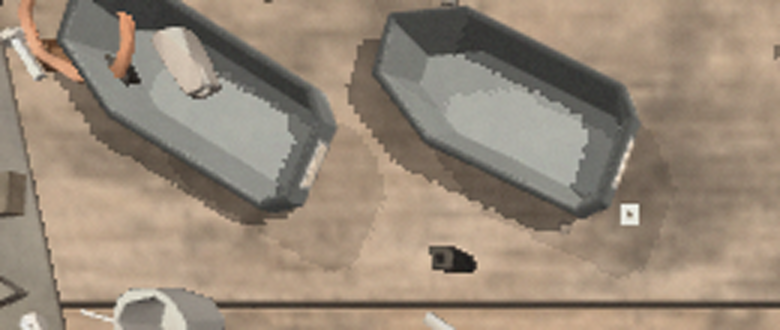

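View pics/w2b.png

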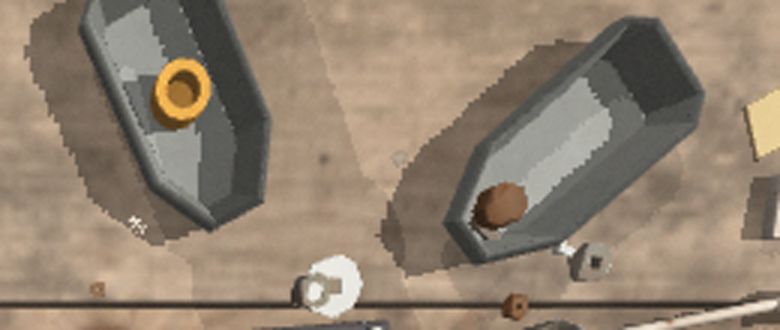

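```bash
python3 - <<'E'
from h import *
snap("wrist","w3",(250,95,205,85),3.9)
C=cam("wrist")
for l in ["caddy_nest","caddy_nose","caddy","lock"]:
    for d in ctrl.cut_out("wrist",l):
        ys,xs=np.nonzero(d["pixels"]); c=[xs.mean(),ys.mean()]
        print(l,round(d["score"],2),d["rect"],len(xs),np.round(c,1),np.round(back(C,c,.02)[0],3))
E
```

```text
caddy_nest 0.55 [267.0, 106.2, 177.5, 63.6] 8748 [354.3 136.9] [0.583 0.157 0.02 ]
caddy_nest 0.44 [336.6, 0.5, 64.2, 76.6] 3052 [370.9  33.9] [0.43  0.178 0.02 ]
caddy_nest 0.34 [359.5, 20.6, 21.5, 21.2] 354 [369.8  30.9] [0.426 0.176 0.02 ]
caddy_nose 0.63 [263.8, 105.6, 177.4, 62.6] 8459 [354.1 136.9] [0.583 0.157 0.02 ]
caddy_nose 0.43 [138.6, 169.5, 71.6, 56.6] 3136 [171.8 194.1] [ 0.681 -0.159  0.02 ]
caddy 0.58 [264.8, 108.2, 178.6, 60.5] 8413 [353.4 136.8] [0.583 0.156 0.02 ]
lock 0.87 [344.7, 121.3, 68.5, 39.9] 1718 [376.3 138.4] [0.585 0.194 0.02 ]
```

View pics/w3.png

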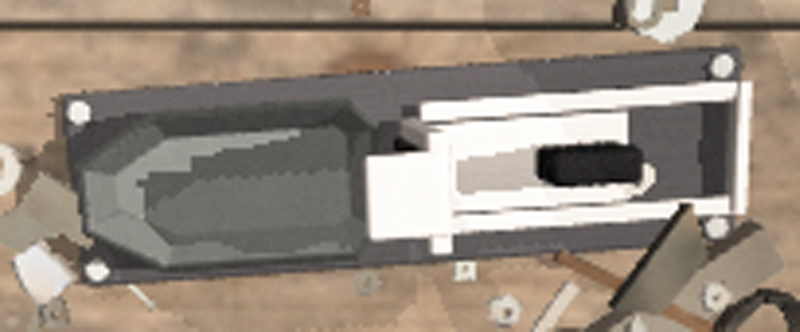

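```bash
cat > cad.py <<'E'
from h import *
C=cam("wrist")
px=np.array([(60,95),(740,45),(82,285),(735,241)])/3.9+[250,95]
W=back(C,px,.008)[:,:2]; print(np.round(W,4))
L=np.array([(146,42),(-146,42),(146,-42),(-146,-42)])/1000.
# caddy x axis -> left in image(-y); y axis: x=(0,-1)->y=(1,0): +x world = image down
L=np.array([(146,-42),(-146,-42),(146,42),(-146,42)])/1000.
def f(p):
    c,s=np.cos(p[2]),np.sin(p[2]); return (L@np.array([[c,s],[-s,c]])+p[:2]-W).ravel()
r=least_squares(f,[.58,.15,-1.5]); p=r.x; print(p,np.round(r.fun*1000,1))
im=ctrl.get_image("wrist")[:,:,::-1].copy()[95:180,250:455]; im=cv2.resize(im,None,fx=3.9,fy=3.9)
ax=np.array([np.cos(p[2]),np.sin(p[2])])
import sys
for off,col in ((float(sys.argv[1]),(0,255,0)),):
    o=p[:2]+ax*off; print("origin",o)
    u=proj(C,traypts(o[0],o[1],p[2],.008)[:8]); u=((u-[250,95]+.5)*3.9).astype(int); cv2.polylines(im,[u],True,col,1)
ay=np.array([-ax[1],ax[0]])
for g in (.142,.192):
    q=o-ax*g; P=[[*(q+ax*a+ay*b),.057] for a,b in ((-.018,-.007),(.018,-.007),(.018,.007),(-.018,.007))]
    u=((proj(C,P)-[250,95]+.5)*3.9).astype(int); cv2.polylines(im,[u],True,(0,0,255),1)
cv2.imwrite(f"pics/cad{sys.argv[1]}.png",im)
E
python3 cad.py 0.075
```

```text
[[0.5553 0.0091]
 [0.5347 0.2982]
 [0.6375 0.0146]
 [0.6177 0.3053]]
[ 0.58628409  0.15683129 -1.500873  ] [-0.7 -0.9 -0.5  1.3  0.9 -0.5  0.3  0.1]
origin [0.59152407 0.08201456]
```

View pics/cad0.075.png

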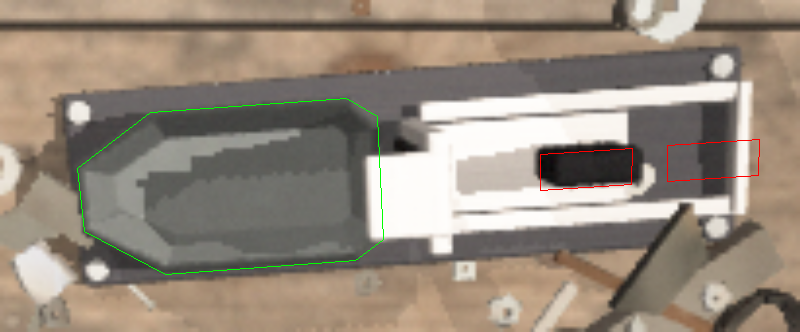

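```bash
python3 - <<'E'
from h import *
C=cam("wrist")
print(back(C,np.array([(540,166),(642,163),(590,164)])/3.9+[250,95],.057))
o=np.array([.5905,.0825]); ax=np.array([np.cos(-1.501),np.sin(-1.501)])
for g in (.142,.145,.192): print(g,o-ax*g)
g=o-ax*.146
st()
go([g[0],g[1],.12],np.pi/2+.07)
go([g[0],g[1],.12],-np.pi/2+.07)
E
```

```text
[[0.58098373 0.20608053 0.057     ]
 [0.57981009 0.24631864 0.057     ]
 [0.58020295 0.22579594 0.057     ]]
0.142 [0.58059697 0.22415426]
0.145 [0.58038775 0.22714696]
0.192 [0.57710998 0.27403252]
t 3.85 pos [0.6195 0.102  0.3595] yaw -3.141 F [ 0.8 -0.  -0.4] g 87.2 q [-0.43  0.25  0.28  1.25 -0.07  1.65  1.42]
turn [0.    0.    1.501] shift [0.0392 0.1261 0.2395]
turn [-0.     0.    -1.641] shift [0.0392 0.1261 0.2395]
```

Request:
{"fn": "step_arm", "kwargs": {
  "plan": [
    [[0, 0, 0.18], [0.0395, 0.125, 0.03], 138],
    [[0, 0, 0.36], [0.0395, 0.125, 0.06], 138],
    [[0, 0, 0.54], [0.0395, 0.125, 0.1], 138],
    [[0, 0, 0.72], [0.0395, 0.125, 0.13], 138],
    [[0, 0, 0.9], [0.0395, 0.125, 0.16], 138],
    [[0, 0, 1.08], [0.0395, 0.125, 0.18], 138],
    [[0, 0, 1.26], [0.0395, 0.125, 0.2], 138],
    [[0, 0, 1.44], [0.0395, 0.125, 0.22], 138],
    [[0, 0, 1.501], [0.0395, 0.125, 0.24], 138],
    [[0, 0, 1.501], [0.0395, 0.125, 0.24], 138]
  ]
}}

```text
time: 5.1
position: [0.5787, 0.2266, 0.1179]
tool_rot: [-2.14, -2.298, 0.005]
ft_force: [-0.7, -0.6, 0.3]
grip_width: 0.457
```

```bash
python3 - <<'E'
from h import *
st(); snap("wrist","w4"); go([.580,.227,.045],np.pi/2+.07)
E
```

```text
t 5.1 pos [0.5787 0.2266 0.1179] yaw 1.642 F [-0.7 -0.6  0.3] g 39.8 q [-0.71  0.33  0.36  1.65 -0.12  1.19 -0.25]
turn [-0.001  0.001  0.001] shift [0.0001 0.0005 0.0742]
```

View pics/w4.png

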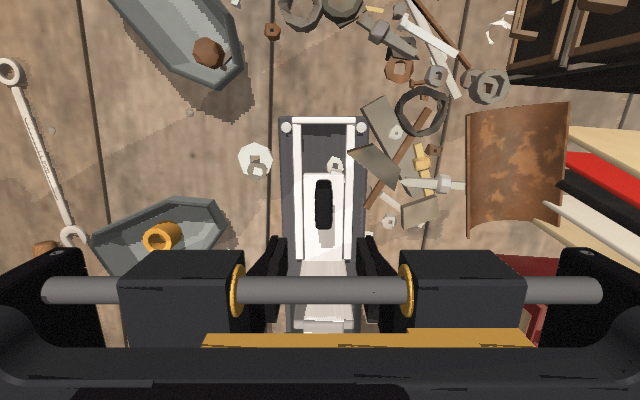

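```bash
python3 - <<'E'
from h import *
C=cam("wrist"); Rt,p,s=tool()
w=back(C,[(323,180),(323,226),(323,204),(323,118)],.057); w[3]=back(C,[(323,118)],.012)
print(w, Rt.inv().apply(w-p))
E
```

```text
[[0.57999392 0.25356636 0.057     ]
 [0.58286384 0.21432126 0.057     ]
 [0.58145877 0.23353514 0.057     ]
 [0.57676496 0.30029499 0.012     ]] [[ 0.026572    0.00233339  0.06220995]
 [-0.01277783  0.0023977   0.06223022]
 [ 0.00648733  0.00236621  0.0622203 ]
 [ 0.07343518  0.00249135  0.1071856 ]]
```

Request:
{"fn": "step_arm", "kwargs": {
  "plan": [
    [[0, 0, 0], [0.005, 0.002, 0.03], 138],
    [[0, 0, 0], [0.005, 0.002, 0.06], 138],
    [[0, 0, 0], [0.005, 0.002, 0.073], 138],
    [[0, 0, 0], [0.005, 0.002, 0.073], 138],
    [[0, 0, 0], [0.005, 0.002, 0.073], 255],
    [[0, 0, 0], [0.005, 0.002, 0.073], 255],
    [[0, 0, 0], [0.005, 0.002, 0.073], 255],
    [[0, 0, 0], [0.005, 0.002, 0.073], 255],
    [[0, 0, 0], [0.005, 0.002, 0.073], 255],
    [[0, 0, 0], [0.015, 0.002, 0.073], 255]
  ],
  "squeeze": 20
}}

```text
time: 6.4
position: [0.5812, 0.2414, 0.0466]
tool_rot: [2.144, 2.296, -0.0]
ft_force: [0.8, 0.2, 0.3]
grip_width: 0.009
```

Request:
{"fn": "step_arm", "kwargs": {
  "plan": [
    [[0, 0, 0], [0.007, 0, 0], 255],
    [[0, 0, 0], [0.014, 0, 0], 255],
    [[0, 0, 0], [0.02, 0, 0], 255],
    [[0, 0, 0], [0.025, 0, 0], 255],
    [[0, 0, 0], [0.029, 0, 0], 255],
    [[0, 0, 0], [0.031, 0, 0], 255],
    [[0, 0, 0], [0.033, 0, 0], 255],
    [[0, 0, 0], [0.035, 0, 0], 255],
    [[0, 0, 0], [0.036, 0, 0], 255],
    [[0, 0, 0], [0.036, 0, 0], 255]
  ]
}}

```text
time: 7.65
position: [0.5784, 0.2781, 0.0465]
tool_rot: [-2.142, -2.298, -0.0]
ft_force: [-0.7, 0.3, -0.4]
grip_width: 0.006
```

```bash
python3 - <<'E'
from h import *
st(); snap("wrist","w5"); snap("scene","s5",(200,130,200,130),4)
E
```

```text
t 7.65 pos [0.5784 0.2781 0.0465] yaw 1.641 F [-0.7  0.3 -0.4] g 0.5 q [-0.75  0.43  0.33  1.66 -0.16  1.07 -0.31]
```

View pics/w5.png

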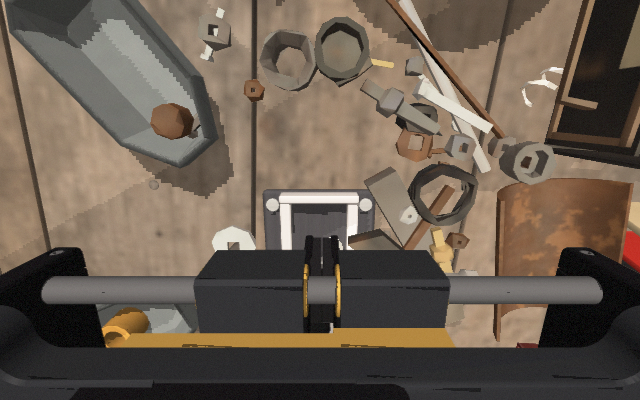

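View pics/s5.png

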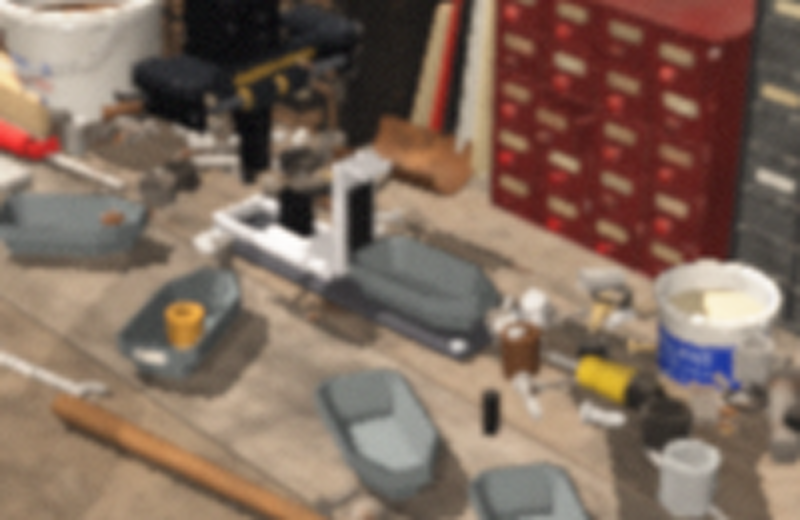

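```bash
python3 - <<'E'
from h import *
C=cam("scene"); 
def z(P): return (proj(C,P)-[200,130])*4
print("tip",z([.5784,.2781,.0325]))
for q in (0,.01,.02,.03,.05):
    o=np.array([.5905,.0825]); ax=np.array([np.cos(-1.501),np.sin(-1.501)]); g=o-ax*(.142+q); print(q,z([[*g,.057],[*g,.019]]))
E
```

```text
tip [[254.9268026  196.40942171]]
0 [[296.72024761 190.55570227]
 [298.27744195 230.93371236]]
0.01 [[288.32671517 186.91367123]
 [289.99173765 227.18215108]]
0.02 [[279.99992089 183.30059849]
 [281.77102318 223.4600156 ]]
0.03 [[271.73907195 179.71614004]
 [273.61453691 219.76696104]]
0.05 [[255.41210111 172.63171701]
 [257.49126142 212.46674205]]
```

```bash
python3 - <<'E'
import cv2,numpy as np
a=cv2.imread("pics/scene0.png")[165:215,240:310]
from h import *
b=ctrl.get_image("scene")[:,:,::-1][165:215,240:310]
cv2.imwrite("pics/cmp.png",cv2.resize(np.vstack([a,b]),None,fx=6,fy=6,interpolation=cv2.INTER_CUBIC)[:600])
E
```

```text
(no output)
```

View pics/cmp.png

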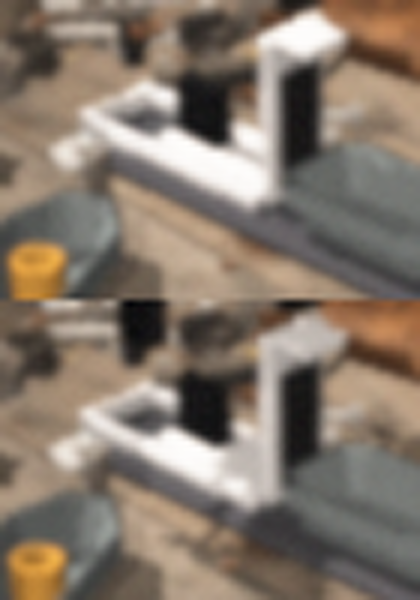

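```bash
python3 - <<'E'
from h import *
C=cam("wrist"); Rt,p,s=tool()
for t in ([0,0,.014],[.0095,0,.014],[.0095,0,-.02],[0,0,-.005]): print(t,proj(C,p+Rt.apply(t)))
C=cam("scene")
def z(P): return (proj(C,P)-[200,130])*4
print(z([.5784,.2781,.043]),z([.59,.2781,.0325]),z([.5784,.288,.0325]),z([.5784,.2781,.08]))
E
```

```text
[0, 0, 0.014] [[319.87319857 234.04103917]]
[0.0095, 0, 0.014] [[319.85354269 220.78180279]]
[0.0095, 0, -0.02] [[319.56756889 241.7792416 ]]
[0, 0, -0.005] [[319.72987122 245.99178316]]
[[254.34692522 185.42236135]] [[265.46539264 192.24301726]] [[247.64075105 192.63391563]] [[252.26873883 146.04652017]]
```

Request:
{"fn": "step_arm", "kwargs": {
  "plan": [
    [[0, 0, 0], [0, 0, -0.03], 138],
    [[0, 0, 0], [0, 0, -0.045], 138],
    [[0, 0, 0], [-0.02, 0, -0.045], 138],
    [[0, 0, 0], [-0.046, 0, -0.045], 138],
    [[0, 0, 0], [-0.046, 0, -0.045], 138],
    [[0, 0, 0], [-0.046, 0, -0.045], 138],
    [[0, 0, 0], [-0.046, 0, -0.03], 138],
    [[0, 0, 0], [-0.046, 0, -0.015], 138],
    [[0, 0, 0], [-0.046, 0, 0], 138],
    [[0, 0, 0], [-0.046, 0, 0], 138]
  ]
}}

```text
time: 9.05
position: [0.5801, 0.2317, 0.0442]
tool_rot: [-2.141, -2.297, 0.006]
ft_force: [-0.2, -0.3, 0.3]
grip_width: 0.455
```

```bash
python3 - <<'E'
from h import *
st(); snap("wrist","w6",(220,180,200,150),4); snap("scene","s6",(220,140,120,80),6)
C=cam("scene"); print((proj(C,[.5815,.232,.0325])-[220,140])*6)
E
```

```text
t 9.05 pos [0.5801 0.2317 0.0442] yaw 1.641 F [-0.2 -0.3  0.3] g 39.6 q [-0.7   0.41  0.35  1.71 -0.15  1.06 -0.24]
[[318.75502223 259.87143842]]
```

View pics/w6.png

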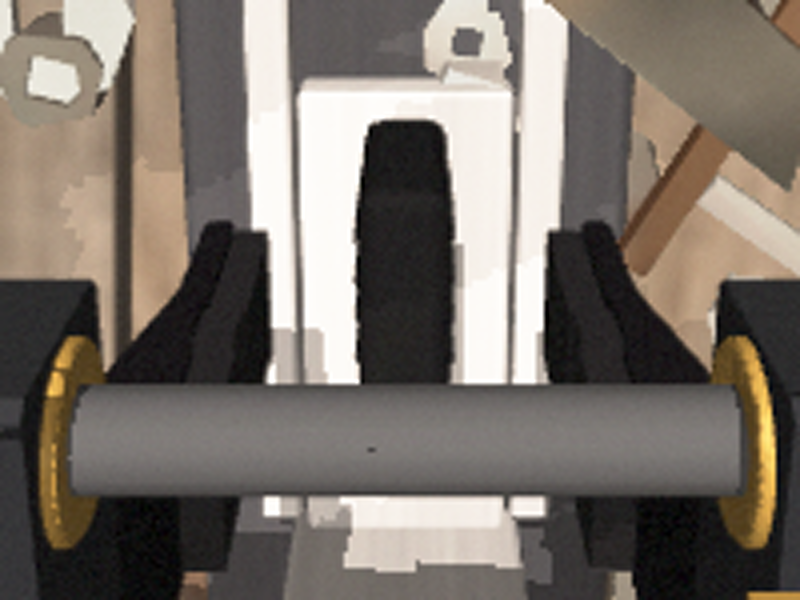

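View pics/s6.png

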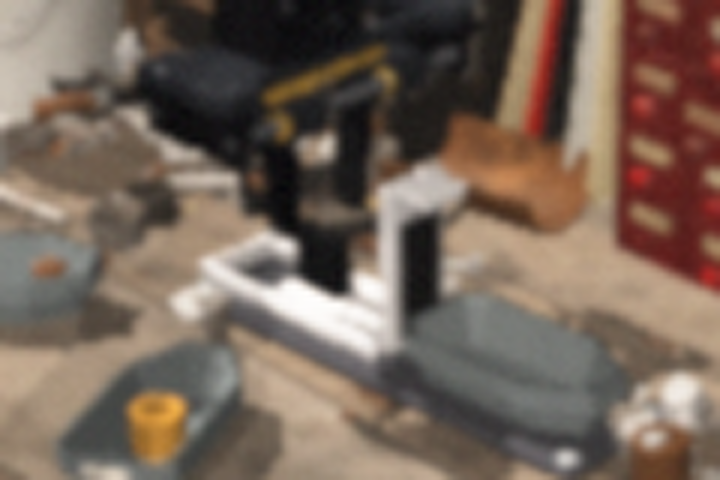

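```bash
python3 - <<'E'
from h import *
C=cam("scene"); W=cam("wrist")
for z in (.03,.045,.05,.055,.06,.065,.07): print(z,((proj(C,[[.5801-.02,.2317,z],[.5801+.02,.2317,z]])-[220,140])*6).round(), ((proj(W,[[.58-.021,.2412,z],[.58+.021,.2412,z],[.58-.021,.2317,z]])-[220,180])*4).round())
E
```

```text
0.03 [[290. 276.]
 [345. 254.]] [[269. 152.]
 [518. 169.]
 [266. 205.]]
0.045 [[289. 252.]
 [344. 230.]] [[258. 185.]
 [526. 202.]
 [256. 241.]]
0.05 [[288. 244.]
 [343. 222.]] [[254. 197.]
 [529. 214.]
 [252. 254.]]
0.055 [[288. 236.]
 [343. 214.]] [[250. 209.]
 [533. 227.]
 [248. 268.]]
0.06 [[287. 228.]
 [343. 206.]] [[246. 222.]
 [536. 241.]
 [244. 282.]]
0.065 [[287. 220.]
 [343. 198.]] [[242. 236.]
 [540. 255.]
 [240. 298.]]
0.07 [[287. 212.]
 [342. 190.]] [[237. 251.]
 [544. 271.]
 [235. 314.]]
```

Request:
{"fn": "step_arm", "kwargs": {
  "plan": [
    [[0, 0, 0], [-0.002, 0, 0.01], 138],
    [[0, 0, 0], [-0.002, 0, 0.02], 138],
    [[0, 0, 0], [-0.002, 0, 0.025], 138],
    [[0, 0, 0], [-0.002, 0, 0.025], 138],
    [[0, 0, 0], [-0.002, 0, 0.025], 255],
    [[0, 0, 0], [-0.002, 0, 0.025], 255],
    [[0, 0, 0], [-0.002, 0, 0.025], 255],
    [[0, 0, 0], [-0.002, 0, 0.025], 255],
    [[0, 0, 0], [-0.002, 0, 0.025], 255],
    [[0, 0, 0], [-0.002, 0, 0.025], 255]
  ]
}}

```text
time: 10.4
position: [0.5799, 0.2301, 0.0216]
tool_rot: [-2.14, -2.296, 0.005]
ft_force: [-5.2, -0.5, 3.9]
grip_width: 0.157
```

Request:
{"fn": "step_arm", "kwargs": {
  "plan": [
    [[0, 0, 0], [0.005, 0, 0], 255],
    [[0, 0, 0], [0.011, 0, 0], 255],
    [[0, 0, 0], [0.017, 0, 0], 255],
    [[0, 0, 0], [0.023, 0, 0], 255],
    [[0, 0, 0], [0.029, 0, 0], 255],
    [[0, 0, 0], [0.034, 0, 0], 255],
    [[0, 0, 0], [0.038, 0, 0], 255],
    [[0, 0, 0], [0.041, 0, 0], 255],
    [[0, 0, 0], [0.043, 0, 0], 255],
    [[0, 0, 0], [0.043, 0, 0], 255]
  ]
}}

```text
time: 11.65
position: [0.5769, 0.2727, 0.0216]
tool_rot: [-2.14, -2.297, 0.005]
ft_force: [-5.1, -1.8, 5.0]
grip_width: 0.158
```

Force is still only sliding friction; push on gently to the stop.

Request:
{"fn": "step_arm", "kwargs": {
  "plan": [
    [[0, 0, 0], [0.002, 0, 0], 255],
    [[0, 0, 0], [0.003, 0, 0], 255],
    [[0, 0, 0], [0.004, 0, 0], 255],
    [[0, 0, 0], [0.005, 0, 0], 255],
    [[0, 0, 0], [0.006, 0, 0], 255],
    [[0, 0, 0], [0.007, 0, 0], 255],
    [[0, 0, 0], [0.008, 0, 0], 255],
    [[0, 0, 0], [0.009, 0, 0], 255],
    [[0, 0, 0], [0.01, 0, 0], 255],
    [[0, 0, 0], [0.01, 0, 0], 255]
  ]
}}

```text
time: 12.9
position: [0.5766, 0.2755, 0.0215]
tool_rot: [2.144, 2.293, -0.017]
ft_force: [-7.1, -12.3, 10.1]
grip_width: 0.158
```

```bash
python3 - <<'E'
from h import *
st(); snap("wrist","w7"); snap("scene","s7",(220,140,120,80),6)
E
```

```text
t 12.9 pos [0.5766 0.2755 0.0215] yaw 1.638 F [ -7.1 -12.3  10.1] g 13.8 q [-0.75  0.46  0.33  1.68 -0.16  1.04 -0.3 ]
```

View pics/s7.png

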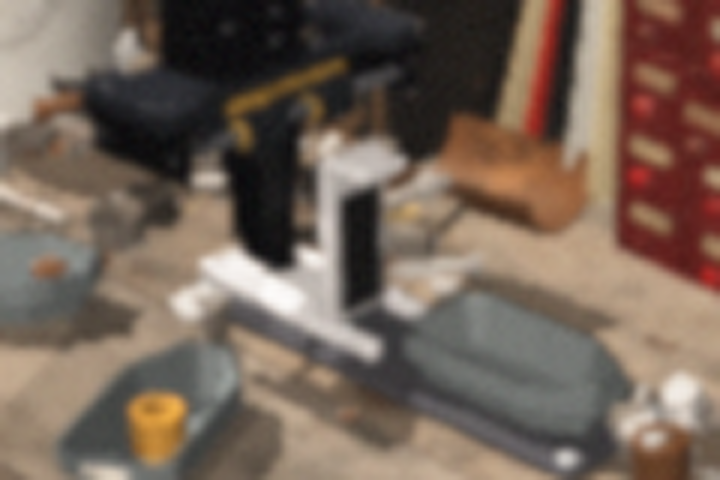

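Request:
{"fn": "step_arm", "kwargs": {
  "plan": [
    [[0, 0, 0], [-0.005, 0, 0], 255],
    [[0, 0, 0], [-0.006, 0, 0], 255],
    [[0, 0, 0], [-0.006, 0, 0], 138],
    [[0, 0, 0], [-0.006, 0, 0], 138],
    [[0, 0, 0], [-0.006, 0, -0.03], 138],
    [[0, 0, 0], [-0.006, 0, -0.07], 138],
    [[0, 0, 0], [-0.006, 0, -0.12], 138],
    [[0, 0, 0], [0.05, -0.05, -0.16], 91],
    [[0, 0, 0], [0.05, -0.05, -0.16], 91],
    [[0, 0, 0], [0.05, -0.05, -0.16], 91]
  ]
}}

```text
time: 14.25
position: [0.524, 0.3315, 0.1822]
tool_rot: [-2.138, -2.302, -0.003]
ft_force: [-0.2, -0.6, -0.3]
grip_width: 0.629
```

```bash
python3 - <<'E'
from h import *
st(); snap("wrist","w8")
C=cam("wrist")
for l in ["bush_a","tray_a","lock_grip"]:
    for d in ctrl.cut_out("wrist",l):
        ys,xs=np.nonzero(d["pixels"]); c=[xs.mean(),ys.mean()]
        print(l,round(d["score"],2),d["rect"],len(xs),np.round(c,1),np.round(back(C,c,.016)[0],3))
        if l=="tray_a" and d["score"]>.3:
            e=fit(C,d["pixels"],0); print("   fit",np.round(e[0],3),np.round(e[1],3),e[2])
go([.426,.177,.10],2.045)
E
```

```text
t 14.25 pos [0.524  0.3315 0.1822] yaw 1.645 F [-0.2 -0.6 -0.3] g 54.8 q [-0.87  0.27  0.32  1.58 -0.09  1.3  -0.46]
tray_a 0.62 [201.7, 82.6, 104.6, 112.9] 6634 [252.8 136.9] [0.447 0.376 0.016]
   fit 0.075 [0.455 0.37  5.446] 0.17951887845993042
tray_a 0.46 [262.9, 270.2, 17.6, 43.5] 117 [269.5 300.1] [0.47  0.17  0.016]
   fit 0.908 [0.501 0.108 5.639] 0.9219704270362854
lock_grip 0.6 [343.6, 216.6, 48.9, 118.4] 2598 [361.4 275.8] [0.585 0.213 0.016]
turn [-0.001  0.002 -0.407] shift [-0.1429 -0.1094  0.0806]
```

View pics/w8.png

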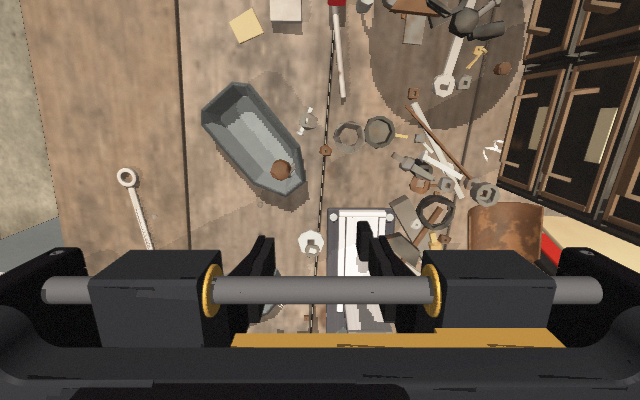

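Request:
{"fn": "step_arm", "kwargs": {
  "plan": [
    [[0, 0, -0.1], [-0.05, -0.04, 0], 91],
    [[0, 0, -0.25], [-0.1, -0.08, 0], 91],
    [[0, 0, -0.407], [-0.143, -0.109, 0.04], 91],
    [[0, 0, -0.407], [-0.143, -0.109, 0.08], 91],
    [[0, 0, -0.407], [-0.143, -0.109, 0.08], 91],
    [[0, 0, -0.407], [-0.143, -0.109, 0.1], 91],
    [[0, 0, -0.407], [-0.143, -0.109, 0.12], 91],
    [[0, 0, -0.407], [-0.143, -0.109, 0.12], 91],
    [[0, 0, -0.407], [-0.143, -0.109, 0.12], 91],
    [[0, 0, -0.407], [-0.143, -0.109, 0.12], 91]
  ]
}}

```text
time: 15.7
position: [0.427, 0.1796, 0.0627]
tool_rot: [1.633, 2.682, 0.003]
ft_force: [-0.3, 0.3, 0.6]
grip_width: 0.643
```

```bash
python3 - <<'E'
from h import *
st(); snap("wrist","w9"); snap("scene","s9",(200,150,120,90),6)
C=cam("scene");Rt,p,s=tool(); print((proj(C,p+Rt.apply([[0,.028,-.016],[0,-.028,-.016]]))-[200,150])*6)
W=cam("wrist"); print(proj(W,[.4255,.1765,.027]))
go([.4255,.1765,-.006],2.045)
E
```

```text
t 15.7 pos [0.427  0.1796 0.0627] yaw 2.048 F [-0.3  0.3  0.6] g 55.9 q [-0.8   0.05  0.35  2.08 -0.02  1.01  0.04]
[[289.85532651 226.4446484 ]
 [240.25001895 277.07948617]]
[[316.71675315 225.09105   ]]
turn [ 0.002 -0.     0.003] shift [-0.0021 -0.0024  0.0684]
```

View pics/w9.png

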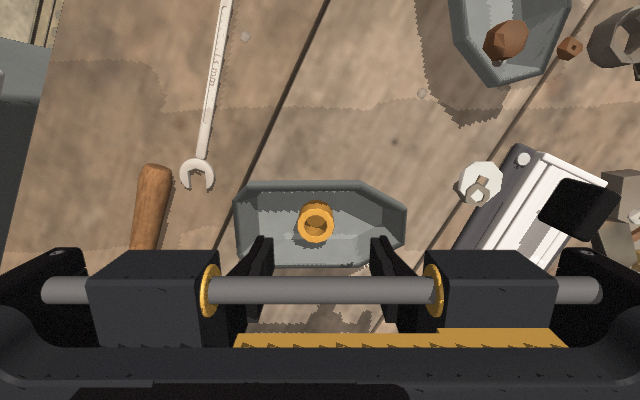

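View pics/s9.png

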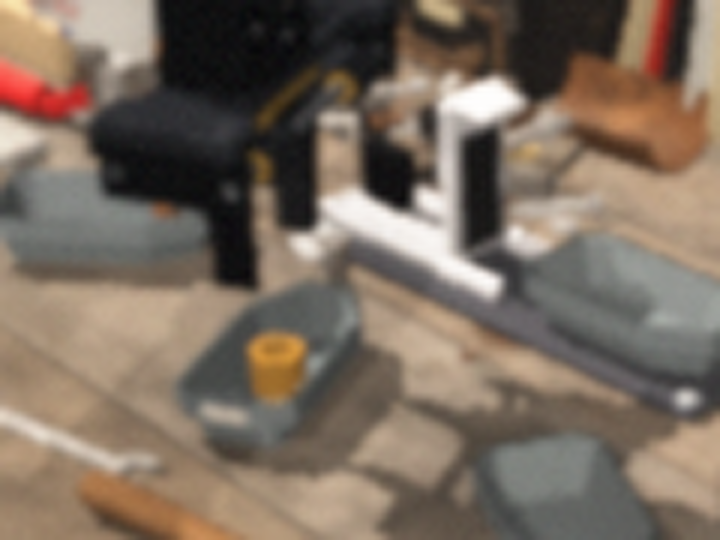

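```bash
python3 - <<'E'
from h import *
C=cam("wrist")
print(back(C,[(315.5,220)],.027))
for d in ctrl.cut_out("wrist","tray_a"):
    e=fit(C,d["pixels"],0); print(d["score"],d["rect"],np.round(e[0],3),np.round(e[1],3),e[2])
b=back(C,[(315.5,220)],.027)[0]
go([b[0],b[1],-.006],2.045)
E
```

```text
[[0.42287263 0.17966355 0.027     ]]
0.71 [233.0, 179.8, 175.5, 85.9] 0.198 [0.428 0.177 6.767] 0.2573503255844116
0.64 [447.5, 2.6, 123.8, 83.5] 0.193 [0.454 0.371 5.451] 0.2831258177757263
turn [ 0.001 -0.     0.003] shift [ 0.0019 -0.0031  0.0681]
```

Request:
{"fn": "step_arm", "kwargs": {
  "plan": [
    [[0, 0, 0], [0.001, -0.003, 0.03], 91],
    [[0, 0, 0], [0.001, -0.003, 0.05], 91],
    [[0, 0, 0], [0.001, -0.003, 0.06], 91],
    [[0, 0, 0], [0.001, -0.003, 0.067], 91],
    [[0, 0, 0], [0.001, -0.003, 0.067], 91],
    [[0, 0, 0], [0.001, -0.003, 0.067], 255],
    [[0, 0, 0], [0.001, -0.003, 0.067], 255],
    [[0, 0, 0], [0.001, -0.003, 0.067], 255],
    [[0, 0, 0], [0.001, -0.003, 0.067], 255],
    [[0, 0, 0], [0.001, -0.003, 0.067], 255]
  ],
  "squeeze": 25
}}

```text
time: 17.1
position: [0.423, 0.1787, -0.0053]
tool_rot: [1.634, 2.683, 0.001]
ft_force: [-0.6, -0.1, 2.3]
grip_width: 0.315
```

```bash
python3 - <<'E'
from h import *
C=cam("top")
q=back(C,np.array([(625,110),(751,101),(762,178),(631,186)])/2.5+[170,130],.054); print(q,q.mean(0))
Rt,p,s=tool()
c=q.mean(0)
go([p[0],p[1],.16],yaw())
go([c[0],c[1],.16],yaw())
go([c[0],c[1],.16],1.6)
go([c[0],c[1],.16],0.7)
E
```

```text
[[ 0.62700826 -0.3294348   0.054     ]
 [ 0.63715096 -0.4883913   0.054     ]
 [ 0.5386207  -0.49614028  0.054     ]
 [ 0.5296642  -0.33287011  0.054     ]] [ 0.58311103 -0.41170912  0.054     ]
turn [ 0. -0. -0.] shift [ 0.000e+00  1.000e-04 -1.653e-01]
turn [ 0. -0. -0.] shift [-0.598  -0.1288 -0.1654]
turn [ 0.    -0.     0.448] shift [-0.598  -0.1288 -0.1654]
turn [ 0.    -0.     1.348] shift [-0.598  -0.1288 -0.1654]
```

Request:
{"fn": "step_arm", "kwargs": {
  "plan": [
    [[0, 0, 0], [0, 0, -0.04], 255],
    [[0, 0, 0], [0, 0, -0.09], 255],
    [[0, 0, 0], [0, 0, -0.14], 255],
    [[0, 0, 0.05], [-0.05, -0.011, -0.165], 255],
    [[0, 0, 0.15], [-0.1, -0.022, -0.165], 255],
    [[0, 0, 0.25], [-0.16, -0.034, -0.165], 255],
    [[0, 0, 0.35], [-0.22, -0.047, -0.165], 255],
    [[0, 0, 0.448], [-0.28, -0.06, -0.165], 255],
    [[0, 0, 0.448], [-0.34, -0.073, -0.165], 255],
    [[0, 0, 0.448], [-0.39, -0.084, -0.165], 255]
  ]
}}

```text
time: 18.35
position: [0.5274, -0.2088, 0.1595]
tool_rot: [2.19, 2.252, 0.0]
ft_force: [0.3, 0.4, -1.0]
grip_width: 0.319
```

```bash
python3 - <<'E'
from h import *
st(); snap("wrist","w10"); snap("top","t10",(170,130,320,150),2.5); go([.583,-.411,.16],1.6); go([.583,-.411,.05],1.6)
E
```

```text
t 18.35 pos [ 0.5274 -0.2088  0.1595] yaw 1.599 F [ 0.3  0.4 -1. ] g 27.7 q [-0.36  0.21  0.78  1.75 -0.16  1.24  0.49]
turn [-0.001  0.006 -0.009] shift [-0.1983  0.0526  0.0005]
turn [-0.001  0.006 -0.009] shift [-0.1977  0.0526  0.1105]
```

View pics/w10.png

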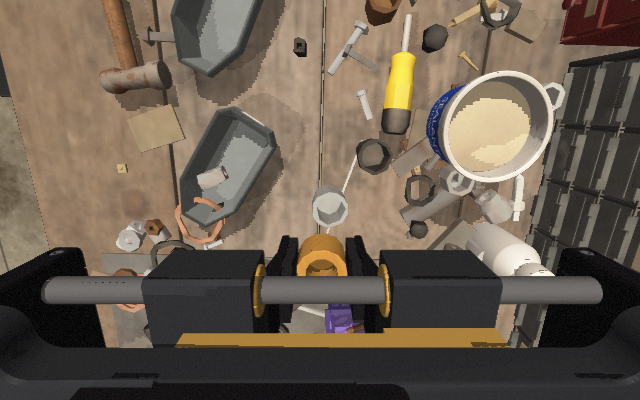

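```bash
python3 - <<'E'
from h import *
go([.583,-.411,.16],0.06); go([.583,-.411,.02],0.06)
E
```

```text
turn [0.004 0.005 1.531] shift [-0.1983  0.0526  0.0005]
turn [0.004 0.005 1.531] shift [-0.1975  0.0526  0.1405]
```

Request:
{"fn": "step_arm", "kwargs": {
  "plan": [
    [[0, 0, 0.17], [-0.05, 0.013, 0], 255],
    [[0, 0, 0.35], [-0.1, 0.026, 0], 255],
    [[0, 0, 0.53], [-0.15, 0.04, 0], 255],
    [[0, 0, 0.71], [-0.198, 0.053, 0], 255],
    [[0, 0, 0.89], [-0.198, 0.053, 0], 255],
    [[0, 0, 1.07], [-0.198, 0.053, 0], 255],
    [[0, 0, 1.25], [-0.198, 0.053, 0], 255],
    [[0, 0, 1.43], [-0.198, 0.053, 0], 255],
    [[0, 0, 1.535], [-0.198, 0.053, 0], 255],
    [[0, 0, 1.535], [-0.198, 0.053, 0], 255]
  ]
}}

```text
time: 19.7
position: [0.5862, -0.4017, 0.1587]
tool_rot: [-3.139, -0.105, 0.001]
ft_force: [0.3, -0.4, 0.0]
grip_width: 0.314
```

```bash
python3 - <<'E'
from h import *
st(); snap("wrist","w11"); go([.583,-.411,.02],0.06)
E
```

```text
t 19.7 pos [ 0.5862 -0.4017  0.1587] yaw 0.067 F [ 0.3 -0.4  0. ] g 27.3 q [-0.1   0.68  1.05  1.37 -0.58  1.42 -0.57]
turn [-0.001  0.001  0.008] shift [-0.0037  0.009   0.1389]
```

View pics/w11.png

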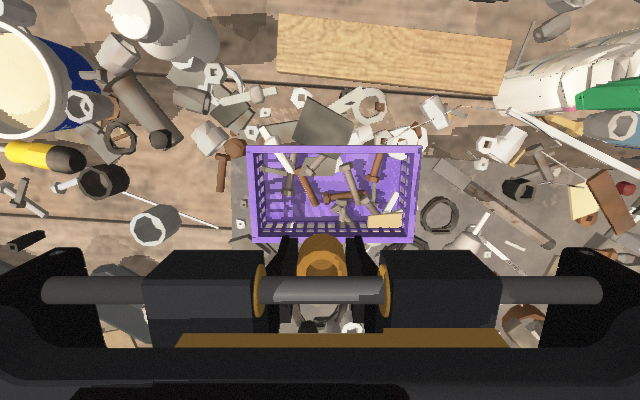

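```bash
python3 - <<'E'
from h import *
C=cam("wrist")
q=back(C,[(248,147),(421,147),(416,241),(252,241)],.054); print(q,q.mean(0)); c=q.mean(0)
go([c[0],c[1],.02],0.06)
E
```

```text
[[ 0.62998733 -0.33110351  0.054     ]
 [ 0.64069746 -0.48886086  0.054     ]
 [ 0.5479275  -0.49892028  0.054     ]
 [ 0.53669974 -0.33494269  0.054     ]] [ 0.58882801 -0.41345683  0.054     ]
turn [-0.001  0.001  0.008] shift [0.0019 0.0119 0.1389]
```

Request:
{"fn": "step_arm", "kwargs": {
  "plan": [
    [[0, 0, 0], [0.001, 0.011, 0.04], 255],
    [[0, 0, 0], [0.001, 0.011, 0.08], 255],
    [[0, 0, 0], [0.001, 0.011, 0.11], 255],
    [[0, 0, 0], [0.001, 0.011, 0.13], 255],
    [[0, 0, 0], [0.001, 0.011, 0.13], 255],
    [[0, 0, 0], [0.001, 0.011, 0.13], 120],
    [[0, 0, 0], [0.001, 0.011, 0.13], 120],
    [[0, 0, 0], [0.001, 0.011, 0.13], 120],
    [[0, 0, 0], [0.001, 0.011, 0.08], 120],
    [[0, 0, 0], [0.001, 0.011, 0.03], 120]
  ]
}}

```text
time: 21.0
position: [0.5875, -0.4135, 0.1307]
tool_rot: [-3.14, -0.102, 0.001]
ft_force: [0.5, -0.2, 0.7]
grip_width: 0.527
```

Request:
{"fn": "step_arm", "kwargs": {
  "plan": [
    [[0, 0, 0], [-0.05, -0.05, -0.03], 0],
    [[0, 0, 0], [-0.05, -0.1, -0.03], 0],
    [[0, 0, 0], [-0.05, -0.12, -0.05], 0],
    [[0, 0, 0], [-0.05, -0.12, -0.05], 0],
    [[0, 0, 0], [-0.05, -0.12, -0.05], 0],
    [[0, 0, 0], [-0.05, -0.12, -0.05], 0],
    [[0, 0, 0], [-0.05, -0.12, -0.05], 0],
    [[0, 0, 0], [-0.05, -0.12, -0.05], 0],
    [[0, 0, 0], [-0.05, -0.12, -0.05], 0],
    [[0, 0, 0], [-0.05, -0.12, -0.05], 0]
  ]
}}

```text
time: 22.25
position: [0.5301, -0.2972, 0.1795]
tool_rot: [3.14, 0.102, 0.0]
ft_force: [0.6, 0.2, -0.0]
grip_width: 0.996
```

```bash
python3 - <<'E'
from h import *
st(); snap("wrist","w12"); snap("top","t12",(170,130,320,150),2.5)
C=cam("top")
for l in ["tray_a","bush_a"]:
  for d in ctrl.cut_out("top",l):
    if l=="bush_a": print(d["score"],d["rect"]); continue
    if d["score"]<.3: continue
    e=fit(C,d["pixels"],0); print(d["score"],d["rect"],np.round(e[0],3),np.round(e[1],3),e[2])
E
```

```text
t 22.25 pos [ 0.5301 -0.2972  0.1795] yaw 0.065 F [ 0.6  0.2 -0. ] g 86.6 q [-0.43  0.44  1.18  1.63 -0.42  1.35 -0.7 ]
0.78 [251.9, 219.7, 26.4, 43.6] 0.036 [0.424 0.177 0.487] 0.13097190856933594
0.75 [307.9, 218.2, 40.8, 31.5] 0.058 [ 0.428 -0.039  4.263] 0.12898308038711548
0.73 [358.3, 223.5, 26.7, 21.8] 0.528 [ 0.448 -0.166  5.468] 0.5281854867935181
0.55 [183.6, 216.8, 34.5, 35.9] 0.1 [0.45  0.372 5.457] 0.18349617719650269
```

View pics/w12.png

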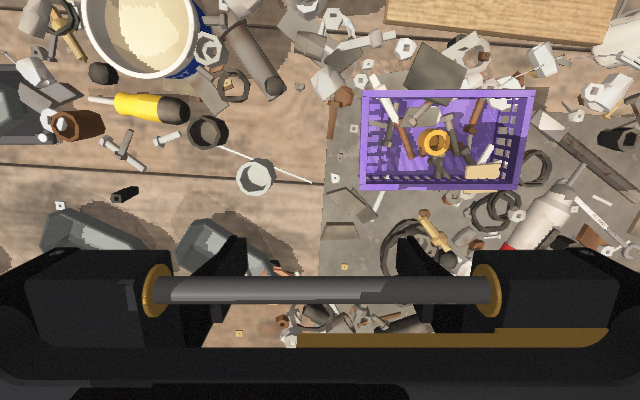

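View pics/t12.png

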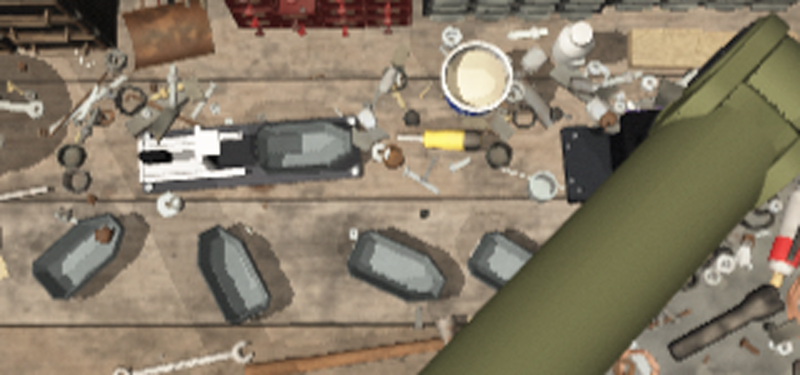

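```bash
python3 - <<'E'
from h import *
go([.392,-.25,.18],1.02)
E
```

```text
turn [ 0.    -0.    -0.955] shift [-0.1347 -0.056  -0.0005]
```

Request:
{"fn": "step_arm", "kwargs": {
  "plan": [
    [[0, 0, -0.18], [-0.05, -0.02, 0], 0],
    [[0, 0, -0.36], [-0.1, -0.04, 0], 0],
    [[0, 0, -0.54], [-0.135, -0.056, 0], 0],
    [[0, 0, -0.72], [-0.135, -0.056, 0], 0],
    [[0, 0, -0.955], [-0.135, -0.056, 0], 0],
    [[0, 0, -0.955], [-0.135, -0.056, 0], 0],
    [[0, 0, -0.955], [-0.135, -0.056, 0], 0],
    [[0, 0, -0.955], [-0.135, -0.056, 0], 0],
    [[0, 0, -0.955], [-0.135, -0.056, 0], 0],
    [[0, 0, -0.955], [-0.135, -0.056, 0], 0]
  ]
}}

```text
time: 23.7
position: [0.3916, -0.2502, 0.1795]
tool_rot: [2.742, 1.532, -0.001]
ft_force: [-0.9, 0.8, -0.1]
grip_width: 1.003
```

```bash
cat >> h.py <<'E'
def overlay(cam_,p,tag,z0=0,crop=None,f=1):
    C=cam(cam_); im=ctrl.get_image(cam_)[:,:,::-1].copy()
    x,y,w,h=crop or (0,0,640,400); im=cv2.resize(im[y:y+h,x:x+w],None,fx=f,fy=f,interpolation=cv2.INTER_CUBIC)
    for q in p:
        z=q[3] if len(q)>3 else z0
        u=proj(C,traypts(q[0],q[1],q[2],z)); u=((u-[x,y]+.5)*f).astype(int)
        cv2.polylines(im,[u[:8]],True,(0,255,0),1); cv2.circle(im,tuple(int(v) for v in u[3:5].mean(0)),3,(0,0,255),-1)
    cv2.imwrite(f"pics/{tag}.png",im)
def fits(cam_,label="tray_a",thr=.3):
    C=cam(cam_); out=[]
    for d in ctrl.cut_out(cam_,label):
        if d["score"]<thr: continue
        e=fit(C,d["pixels"],0); out.append(e[1]); print(round(d["score"],2),d["rect"],"iou-cost",np.round(e[0],3),"pose",np.round(e[1],4),"alt",np.round(e[2],3))
    return out
E
python3 - <<'E'
from h import *
st(); ctrl.get_image("wrist"); P=fits("wrist"); overlay("wrist",P,"w13")
E
```

```text
t 23.7 pos [ 0.3916 -0.2502  0.1795] yaw 1.019 F [-0.9  0.8 -0.1] g 87.2 q [-0.76 -0.26  1.13  1.96  0.25  1.3  -0.25]
0.78 [286.4, 57.4, 63.3, 126.4] iou-cost 0.111 pose [ 0.4258 -0.1917  4.1508] alt 0.207
0.66 [202.3, 1.5, 75.1, 49.4] iou-cost 0.024 pose [ 0.4326 -0.0386  4.2483] alt 0.15
```

View pics/w13.png

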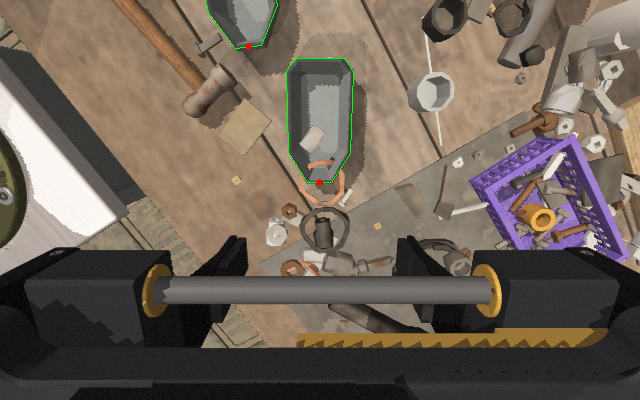

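```bash
python3 - <<'E'
from h import *
go([.4258,-.1917,.1795],1.009);go([.4258,-.1917,.002],1.009)
E
```

```text
turn [-0.     0.     0.011] shift [ 0.0676 -0.0015 -0.    ]
turn [-0.     0.     0.011] shift [ 0.0676 -0.0015  0.1775]
```

Request:
{"fn": "step_arm", "kwargs": {
  "plan": [
    [[0, 0, 0.01], [0.035, 0, 0.02], 0],
    [[0, 0, 0.01], [0.0675, 0.0015, 0.06], 0],
    [[0, 0, 0.01], [0.0675, 0.0015, 0.1], 0],
    [[0, 0, 0.01], [0.0675, 0.0015, 0.14], 0],
    [[0, 0, 0.01], [0.0675, 0.0015, 0.165], 0],
    [[0, 0, 0.01], [0.0675, 0.0015, 0.1775], 0],
    [[0, 0, 0.01], [0.0675, 0.0015, 0.1775], 0],
    [[0, 0, 0.01], [0.0675, 0.0015, 0.1775], 255],
    [[0, 0, 0.01], [0.0675, 0.0015, 0.1775], 255],
    [[0, 0, 0.01], [0.0675, 0.0015, 0.1775], 255]
  ],
  "squeeze": 25
}}

```text
time: 25.1
position: [0.4287, -0.1929, 0.0026]
tool_rot: [-2.749, -1.52, -0.002]
ft_force: [-0.9, 2.3, 2.5]
grip_width: 0.751
```

Request:
{"fn": "step_arm", "kwargs": {
  "plan": [
    [[0, 0, 0], [0, 0, 0], 255],
    [[0, 0, 0], [0, 0, -0.01], 255],
    [[0, 0, 0], [0, 0, -0.03], 255],
    [[0, 0, 0], [0, 0, -0.06], 255],
    [[0, 0, 0], [0, 0, -0.1], 255],
    [[0, 0, 0], [0, 0, -0.14], 255],
    [[0, 0, 0], [0, 0, -0.14], 255],
    [[0, 0, 0], [0, 0, -0.14], 255],
    [[0, 0, 0], [0, 0, -0.14], 255],
    [[0, 0, 0], [0, 0, -0.14], 255]
  ]
}}

```text
time: 26.35
position: [0.4275, -0.1934, 0.141]
tool_rot: [-2.75, -1.519, 0.004]
ft_force: [-0.2, -0.4, -1.6]
grip_width: 0.756
```

```bash
python3 - <<'E'
from h import *
st(); snap("wrist","w14")
C=cam("wrist"); Rt,p,s=tool()
# tail of tray predicted at tool x=+.062, rim z: tray origin z = tip -.018 => tool z: origin at -.016+.018=+.002 -> rim at -.028
for x in (.056,.062,.068): print(x,proj(C,p+Rt.apply([[x,-.025,-.028],[x,.025,-.028]])))
E
```

```text
t 26.35 pos [ 0.4275 -0.1934  0.141 ] yaw 1.009 F [-0.2 -0.4 -1.6] g 65.8 q [-0.84 -0.13  1.16  2.    0.13  1.2  -0.29]
0.056 [[269.07959071 162.1006952 ]
 [371.1265814  162.11790804]]
0.062 [[268.470236   149.764043  ]
 [371.7082962  149.78019454]]
0.068 [[267.84648953 137.13602333]
 [372.30375138 137.15105834]]
```

View pics/w14.png

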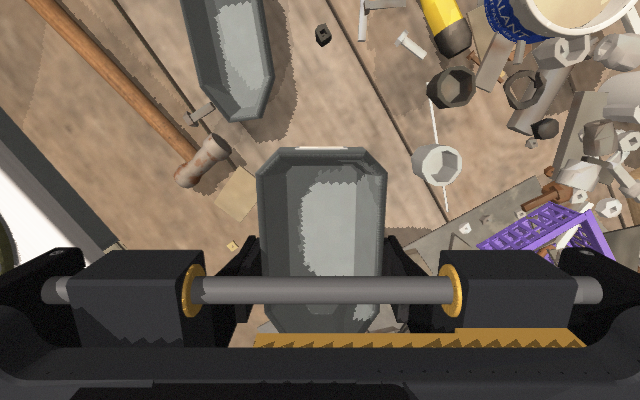

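```bash
python3 - <<'E'
from h import *
ctrl.get_image("top")
overlay("top",[(.5905,.0825,-1.501,.008)],"t14",0,(220,165,100,50),8)
E
```

```text
(no output)
```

View pics/t14.png

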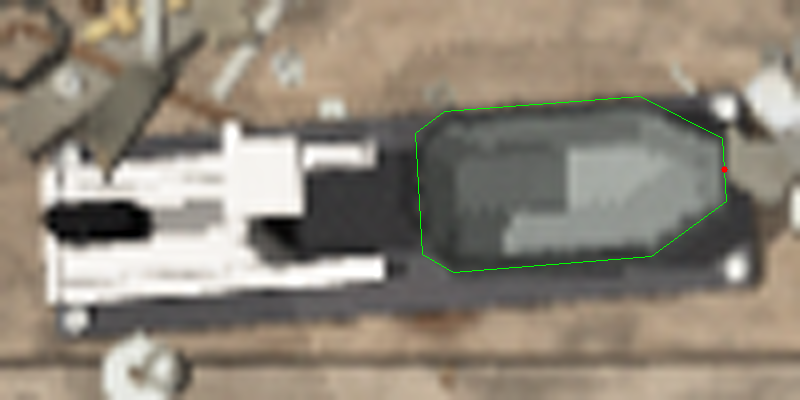

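```bash
python3 - <<'E'
from h import *
go([.5895,.0825,.13],1.641)
E
```

```text
turn [-0.001  0.001 -0.632] shift [ 0.3196 -0.0101  0.0112]
```

Request:
{"fn": "step_arm", "kwargs": {
  "plan": [
    [[0, 0, -0.1], [0.05, 0, 0], 255],
    [[0, 0, -0.2], [0.1, 0, 0], 255],
    [[0, 0, -0.3], [0.15, 0, 0], 255],
    [[0, 0, -0.4], [0.2, 0, 0], 255],
    [[0, 0, -0.5], [0.25, 0, 0], 255],
    [[0, 0, -0.6], [0.28, 0, 0], 255],
    [[0, 0, -0.632], [0.31, 0, 0], 255],
    [[0, 0, -0.632], [0.32, -0.01, 0.011], 255],
    [[0, 0, -0.632], [0.32, -0.01, 0.011], 255],
    [[0, 0, -0.632], [0.32, -0.01, 0.011], 255]
  ]
}}

```text
time: 27.75
position: [0.5894, 0.0814, 0.1309]
tool_rot: [-2.143, -2.297, 0.001]
ft_force: [-0.2, -0.9, -1.3]
grip_width: 0.754
```

```bash
python3 - <<'E'
from h import *
st(); snap("wrist","w15"); snap("scene","s15",(220,140,160,100),5)
go([.5895,.0825,.04],1.641);go([.5895,.0825,.027],1.641)
C=cam("wrist")
for o in ((.5905,.0825),(.5895,.0825)):
  print(proj(C,traypts(*o,-1.501,.008)[[0,1,6,7]]))
E
```

```text
t 27.75 pos [0.5894 0.0814 0.1309] yaw 1.64 F [-0.2 -0.9 -1.3] g 65.6 q [-0.95  0.36  0.94  1.72 -0.31  1.22  0.14]
turn [ 0.001 -0.    -0.001] shift [ 0.001  -0.0004  0.0914]
turn [ 0.001 -0.    -0.001] shift [ 0.001  -0.0004  0.1044]
[[291.85574968 130.96388281]
 [283.10749284 145.02829047]
 [358.512754   144.96071854]
 [349.72784151 130.91312663]]
[[290.69863406 130.88213143]
 [281.96462864 144.94867008]
 [357.37577928 144.88110112]
 [348.57530505 130.83137774]]
```

View pics/w15.png

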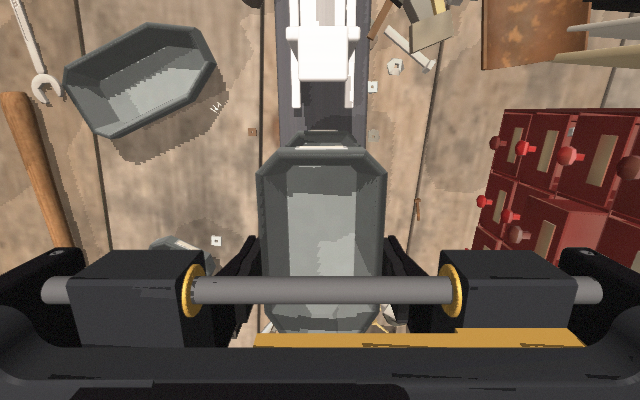

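View pics/s15.png

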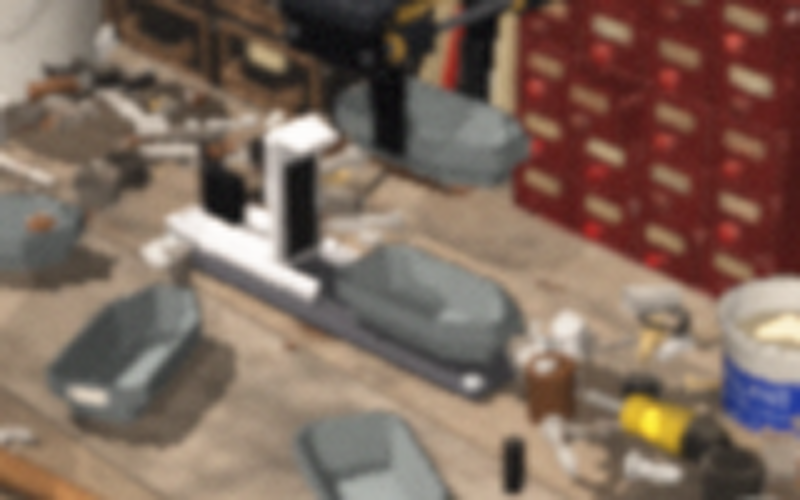

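```bash
python3 - <<'E'
from h import *
overlay("wrist",[(.5905,.0825,-1.501,.008)],"w16",0,(250,90,140,100),5.5)
E
```

```text
(no output)
```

View pics/w16.png

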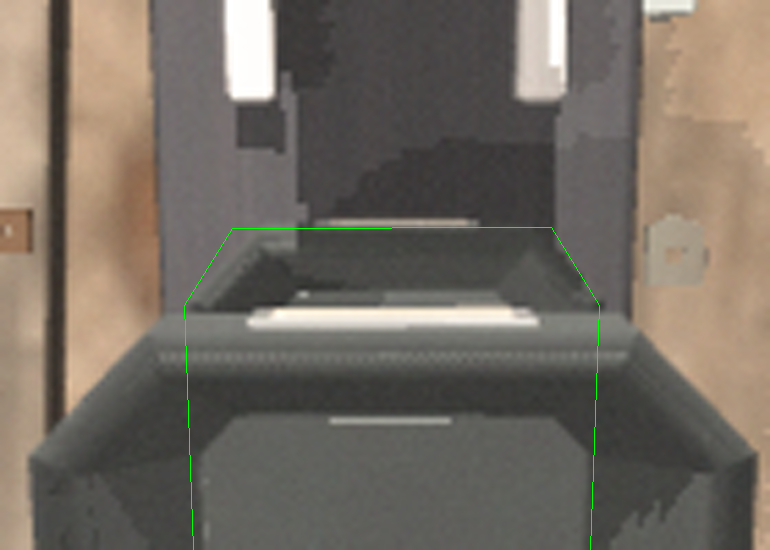

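Request:
{"fn": "step_arm", "kwargs": {
  "plan": [
    [[0, 0, 0], [0, 0.001, 0.04], 255],
    [[0, 0, 0], [0, 0.001, 0.07], 255],
    [[0, 0, 0], [0, 0.001, 0.085], 255],
    [[0, 0, 0], [0, 0.001, 0.093], 255],
    [[0, 0, 0], [0, 0.001, 0.098], 255],
    [[0, 0, 0], [0, 0.001, 0.102], 255],
    [[0, 0, 0], [0, 0.001, 0.105], 255],
    [[0, 0, 0], [0, 0.001, 0.105], 255],
    [[0, 0, 0], [0, 0.001, 0.105], 255],
    [[0, 0, 0], [0, 0.001, 0.105], 255]
  ]
}}

```text
time: 29.15
position: [0.5913, 0.0831, 0.0262]
tool_rot: [2.141, 2.299, 0.001]
ft_force: [-0.3, 0.4, -1.4]
grip_width: 0.76
```

Request:
{"fn": "step_arm", "kwargs": {
  "plan": [
    [[0, 0, 0], [0, 0, 0.001], 255],
    [[0, 0, 0], [0, 0, 0.002], 255],
    [[0, 0, 0], [0, 0, 0.002], 40],
    [[0, 0, 0], [0, 0, 0.002], 0],
    [[0, 0, 0], [0, 0, 0.002], 0],
    [[0, 0, 0], [0, 0, 0], 0],
    [[0, 0, 0], [0, 0, -0.02], 0],
    [[0, 0, 0], [0, 0, -0.06], 0],
    [[0, 0, 0], [0, 0, -0.11], 0],
    [[0, 0, 0], [0, 0, -0.16], 0]
  ]
}}

```text
time: 30.4
position: [0.5912, 0.0826, 0.189]
tool_rot: [2.142, 2.298, 0.002]
ft_force: [0.3, 0.7, 0.3]
grip_width: 1.0
```

```bash
python3 - <<'E'
from h import *
st(); overlay("wrist",[(.5905,.0825,-1.501,.022)],"w17"); snap("scene","s17",(220,140,160,100),5)
go([.50,-.05,.2],1.13)
E
```

```text
t 30.4 pos [0.5912 0.0826 0.189 ] yaw 1.641 F [0.3 0.7 0.3] g 87.0 q [-0.98  0.31  0.97  1.65 -0.26  1.32  0.1 ]
turn [ 0.01  -0.005  0.511] shift [-0.1256 -0.1041 -0.0081]
```

View pics/w17.png

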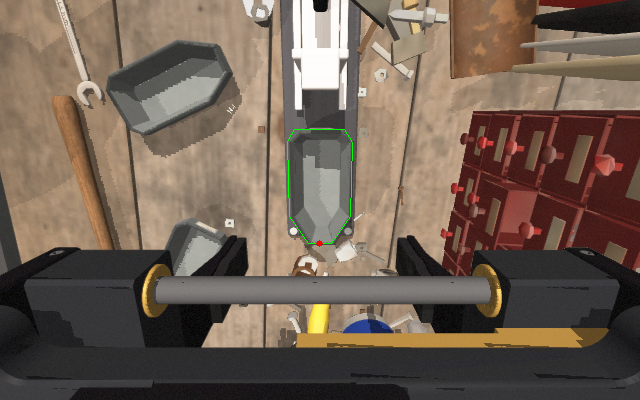

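View pics/s17.png

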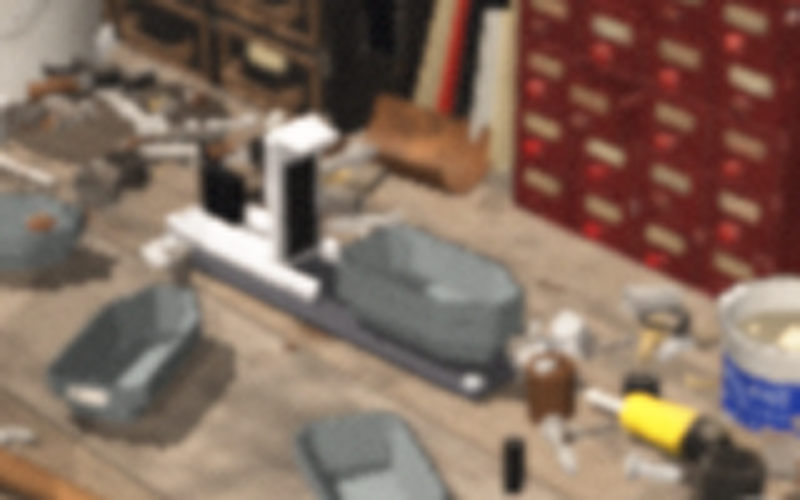

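```bash
python3 - <<'E'
from h import *
go([.43,-.105,.19],1.12)
E
```

```text
turn [ 0.01  -0.006  0.521] shift [-0.1755 -0.1779  0.0009]
```

Request:
{"fn": "step_arm", "kwargs": {
  "plan": [
    [[0, 0, 0.17], [-0.05, -0.04, 0], 0],
    [[0, 0, 0.34], [-0.1, -0.08, 0], 0],
    [[0, 0, 0.521], [-0.15, -0.12, 0], 0],
    [[0, 0, 0.521], [-0.176, -0.147, 0], 0],
    [[0, 0, 0.521], [-0.176, -0.147, 0], 0],
    [[0, 0, 0.521], [-0.176, -0.147, 0], 0],
    [[0, 0, 0.521], [-0.176, -0.147, 0], 0],
    [[0, 0, 0.521], [-0.176, -0.147, 0], 0],
    [[0, 0, 0.521], [-0.176, -0.147, 0], 0],
    [[0, 0, 0.521], [-0.176, -0.147, 0], 0]
  ]
}}

```text
time: 31.75
position: [0.457, -0.1029, 0.1859]
tool_rot: [2.66, 1.67, -0.001]
ft_force: [-0.7, -0.4, -0.4]
grip_width: 1.002
```

```bash
python3 - <<'E'
from h import *
st(); ctrl.get_image("wrist"); P=fits("wrist"); overlay("wrist",P,"w18")
E
```

```text
t 31.75 pos [ 0.457  -0.1029  0.1859] yaw 1.121 F [-0.7 -0.4 -0.4] g 87.1 q [-1.05 -0.22  1.11  1.94  0.21  1.31 -0.46]
0.83 [360.8, 0.3, 54.1, 19.7] iou-cost 0.036 pose [ 0.5989  0.084  -1.511 ] alt 0.12
0.8 [237.1, 79.4, 66.7, 118.2] iou-cost 0.026 pose [ 0.4325 -0.0376  4.284 ] alt 0.128
0.62 [136.4, 0.6, 36.1, 8.7] iou-cost 0.127 pose [0.4283 0.1712 3.7351] alt 0.31
0.44 [470.2, 83.9, 130.5, 98.6] iou-cost 0.266 pose [ 0.6915 -0.1466  2.5891] alt 0.276
```

View pics/w18.png

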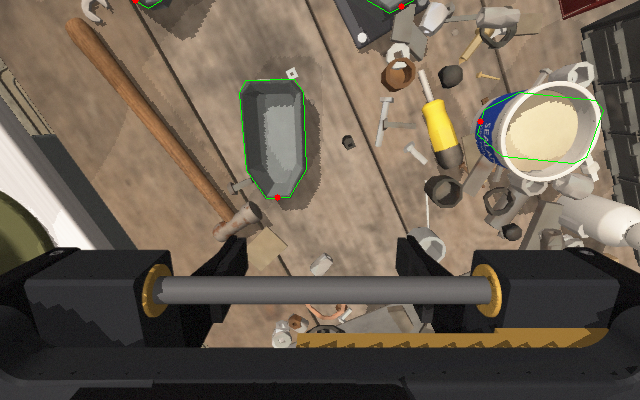

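```bash
python3 - <<'E'
from h import *
go([.4325,-.038,.002],1.137)
E
```

```text
turn [ 0.     0.    -0.016] shift [ 0.0479 -0.0503  0.184 ]
```

Request:
{"fn": "step_arm", "kwargs": {
  "plan": [
    [[0, 0, -0.016], [0.025, -0.025, 0.01], 0],
    [[0, 0, -0.016], [0.048, -0.05, 0.05], 0],
    [[0, 0, -0.016], [0.048, -0.05, 0.1], 0],
    [[0, 0, -0.016], [0.048, -0.05, 0.14], 0],
    [[0, 0, -0.016], [0.048, -0.05, 0.17], 0],
    [[0, 0, -0.016], [0.048, -0.05, 0.184], 0],
    [[0, 0, -0.016], [0.048, -0.05, 0.184], 0],
    [[0, 0, -0.016], [0.048, -0.05, 0.184], 0],
    [[0, 0, -0.016], [0.048, -0.05, 0.184], 0],
    [[0, 0, -0.016], [0.048, -0.05, 0.184], 0]
  ]
}}

```text
time: 33.15
position: [0.4334, -0.0376, 0.0026]
tool_rot: [-2.647, -1.691, -0.003]
ft_force: [0.6, 0.3, -0.0]
grip_width: 1.001
```

```bash
python3 - <<'E'
from h import *
st(); go([.4325,-.038,.002],1.137)
E
```

```text
t 33.15 pos [ 0.4334 -0.0376  0.0026] yaw 1.137 F [ 0.6  0.3 -0. ] g 87.1 q [-1.05  0.14  1.15  2.21 -0.17  0.88 -0.23]
turn [ 0.001 -0.002  0.   ] shift [-0.0007 -0.0006  0.0006]
```

Request:
{"fn": "step_arm", "kwargs": {
  "plan": [
    [[0, 0, 0], [0, 0, 0], 255],
    [[0, 0, 0], [0, 0, 0], 255],
    [[0, 0, 0], [0, 0, 0], 255],
    [[0, 0, 0], [0, 0, 0], 255],
    [[0, 0, 0], [0, 0, -0.01], 255],
    [[0, 0, 0], [0, 0, -0.03], 255],
    [[0, 0, 0], [0, 0, -0.06], 255],
    [[0, 0, 0], [0, 0, -0.1], 255],
    [[0, 0, 0], [0, 0, -0.13], 255],
    [[0, 0, 0], [0, 0, -0.14], 255]
  ]
}}

```text
time: 34.4
position: [0.4337, -0.0377, 0.1433]
tool_rot: [-2.647, -1.691, -0.005]
ft_force: [-0.2, 0.2, -1.4]
grip_width: 0.757
```

```bash
cat >> h.py <<'E'
def held(tag):
    st(); snap("wrist",tag,(220,100,200,160),4)
    C=cam("wrist"); Rt,p,s=tool()
    for x in (.056,.062,.068): print(x,((proj(C,p+Rt.apply([[x,-.025,-.028],[x,.025,-.028]]))-[220,100])*4).round())
E
python3 - <<'E'
from h import *
held("w19"); go([.5910,.0825,.13],1.641)
E
```

```text
t 34.4 pos [ 0.4337 -0.0377  0.1433] yaw 1.137 F [-0.2  0.2 -1.4] g 65.8 q [-1.07 -0.26  0.99  2.07  0.23  1.23 -0.61]
0.056 [[195. 248.]
 [604. 248.]]
0.062 [[193. 199.]
 [606. 199.]]
0.068 [[190. 148.]
 [608. 148.]]
turn [ 0.002 -0.002 -0.504] shift [0.1752 0.0921 0.0139]
```

View pics/w19.png

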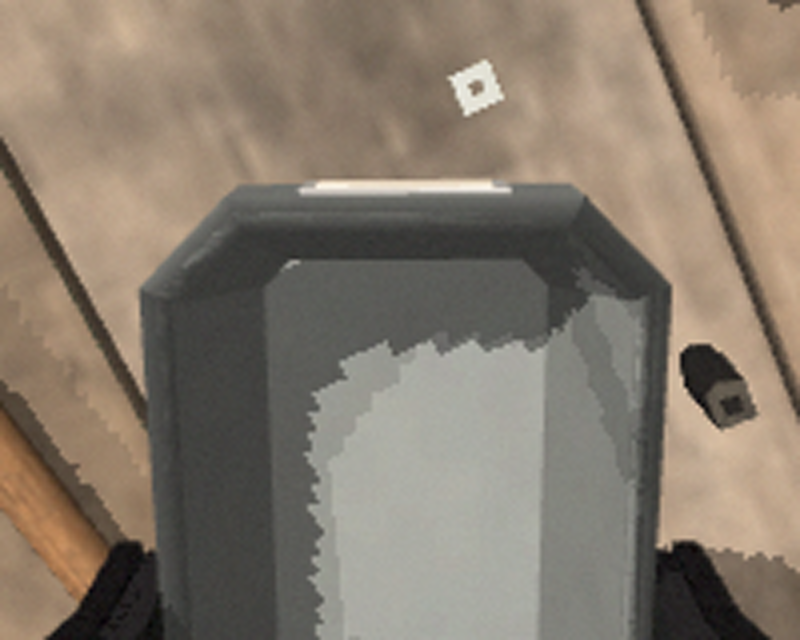

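Request:
{"fn": "step_arm", "kwargs": {
  "plan": [
    [[0, 0, -0.12], [0.04, 0.022, 0], 255],
    [[0, 0, -0.25], [0.08, 0.044, 0], 255],
    [[0, 0, -0.38], [0.12, 0.066, 0], 255],
    [[0, 0, -0.504], [0.16, 0.088, 0], 255],
    [[0, 0, -0.504], [0.1735, 0.092, 0.014], 255],
    [[0, 0, -0.504], [0.1735, 0.092, 0.03], 255],
    [[0, 0, -0.504], [0.1735, 0.092, 0.05], 255],
    [[0, 0, -0.504], [0.1735, 0.092, 0.06], 255],
    [[0, 0, -0.504], [0.1735, 0.092, 0.06], 255],
    [[0, 0, -0.504], [0.1735, 0.092, 0.06], 255]
  ]
}}

```text
time: 35.7
position: [0.5896, 0.0806, 0.0828]
tool_rot: [2.142, 2.297, 0.002]
ft_force: [0.3, 0.1, -1.1]
grip_width: 0.758
```

```bash
python3 - <<'E'
from h import *
st(); go([.5910,.0818,.038],1.641); overlay("wrist",[(.5910,.0825,-1.501,.022)],"w20",0,(220,100,200,160),4)
E
```

```text
t 35.7 pos [0.5896 0.0806 0.0828] yaw 1.641 F [ 0.3  0.1 -1.1] g 65.9 q [-0.99  0.46  1.02  1.77 -0.42  1.15  0.23]
turn [ 0.001 -0.001 -0.   ] shift [0.001  0.0014 0.0448]
```

View pics/w20.png

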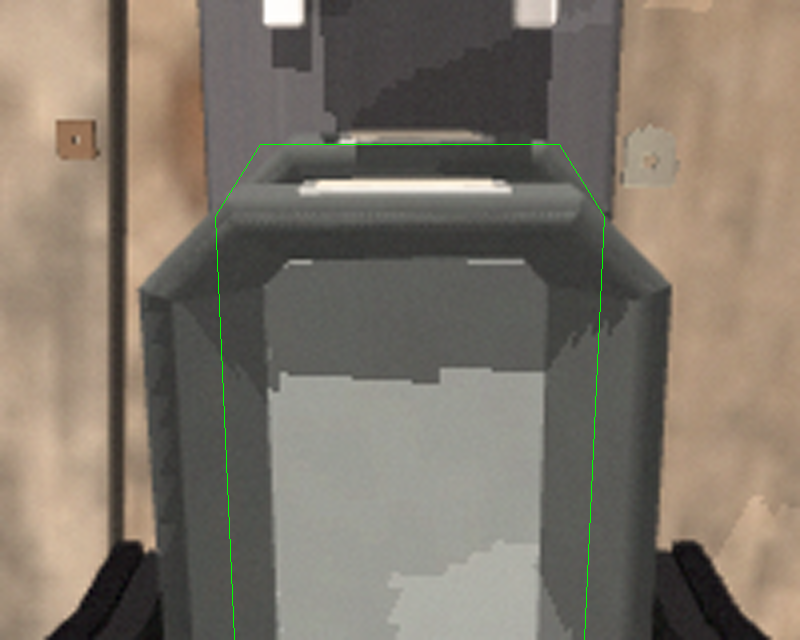

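Request:
{"fn": "step_arm", "kwargs": {
  "plan": [
    [[0, 0, 0], [0.001, 0.001, 0.02], 255],
    [[0, 0, 0], [0.001, 0.001, 0.032], 255],
    [[0, 0, 0], [0.001, 0.001, 0.038], 255],
    [[0, 0, 0], [0.001, 0.001, 0.042], 255],
    [[0, 0, 0], [0.001, 0.001, 0.044], 255],
    [[0, 0, 0], [0.001, 0.001, 0.044], 255],
    [[0, 0, 0], [0.001, 0.001, 0.044], 40],
    [[0, 0, 0], [0.001, 0.001, 0.044], 0],
    [[0, 0, 0], [0.001, 0.001, 0.044], 0],
    [[0, 0, 0], [0.001, 0.001, 0.042], 0]
  ]
}}

```text
time: 37.0
position: [0.5901, 0.0818, 0.04]
tool_rot: [-2.142, -2.298, 0.0]
ft_force: [-0.5, -0.2, 0.0]
grip_width: 0.99
```

Request:
{"fn": "step_arm", "kwargs": {
  "plan": [
    [[0, 0, 0], [0, 0, -0.02], 0],
    [[0, 0, 0], [0, 0, -0.06], 0],
    [[0, 0, 0], [0, 0, -0.1], 0],
    [[0, 0, 0], [0, 0, -0.15], 0],
    [[0, 0, 0], [0, 0, -0.15], 0],
    [[0, 0, 0], [0, 0, -0.15], 0],
    [[0, 0, 0], [0, 0, -0.15], 0],
    [[0, 0, 0], [0, 0, -0.15], 0],
    [[0, 0, 0], [0, 0, -0.15], 0],
    [[0, 0, 0], [0, 0, -0.15], 0]
  ]
}}

```text
time: 38.25
position: [0.5901, 0.0817, 0.1898]
tool_rot: [-2.142, -2.298, 0.001]
ft_force: [0.1, -0.3, 0.5]
grip_width: 1.005
```

```bash
python3 - <<'E'
from h import *
st(); overlay("wrist",[(.5910,.0825,-1.501,.036)],"w21"); P=fits("wrist"); snap("scene","s21",(220,140,160,100),5)
E
```

```text
t 38.25 pos [0.5901 0.0817 0.1898] yaw 1.641 F [ 0.1 -0.3  0.5] g 87.4 q [-1.06  0.35  1.09  1.65 -0.32  1.34  0.15]
0.84 [287.9, 131.5, 66.8, 119.0] iou-cost 0.175 pose [0.5899 0.0788 4.7617] alt 0.199
0.82 [106.9, 39.6, 125.7, 93.5] iou-cost 0.022 pose [0.4286 0.1773 6.7653] alt 0.121
```

View pics/w21.png

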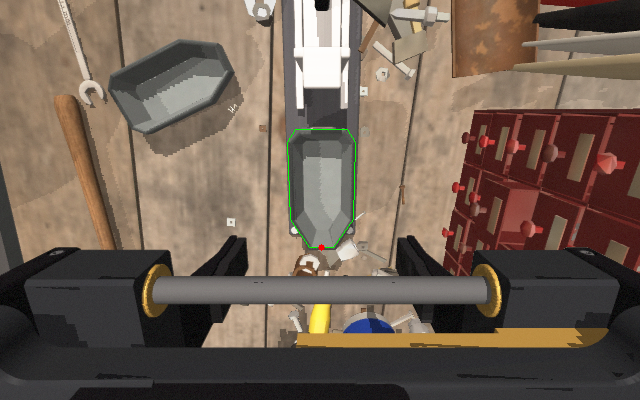

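View pics/s21.png

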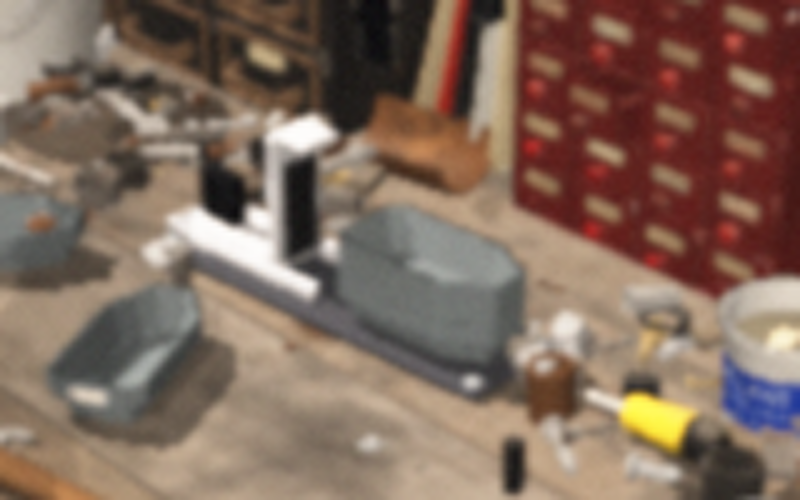

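```bash
python3 - <<'E'
from h import *
go([.429,.177,.15],3.624)
E
```

```text
turn [-0.     0.    -1.983] shift [ 0.1063 -0.1541  0.04  ]
```

Request:
{"fn": "step_arm", "kwargs": {
  "plan": [
    [[0, 0, -0.18], [0.01, -0.02, 0], 0],
    [[0, 0, -0.36], [0.02, -0.04, 0], 0],
    [[0, 0, -0.54], [0.04, -0.06, 0], 0],
    [[0, 0, -0.72], [0.06, -0.09, 0], 0],
    [[0, 0, -0.9], [0.08, -0.12, 0], 0],
    [[0, 0, -1.08], [0.1, -0.15, 0.01], 0],
    [[0, 0, -1.26], [0.106, -0.154, 0.02], 0],
    [[0, 0, -1.44], [0.106, -0.154, 0.03], 0],
    [[0, 0, -1.62], [0.106, -0.154, 0.04], 0],
    [[0, 0, -1.8], [0.106, -0.154, 0.04], 0]
  ]
}}

```text
time: 39.65
position: [0.4287, 0.1763, 0.1494]
tool_rot: [0.477, -3.104, 0.001]
ft_force: [0.0, -0.3, 0.2]
grip_width: 1.001
```

```bash
python3 - <<'E'
from h import *
st(); ctrl.get_image("wrist"); P=fits("wrist"); overlay("wrist",P,"w22"); go([.429,.177,.15],3.624)
E
```

```text
t 39.65 pos [0.4287 0.1763 0.1494] yaw -2.837 F [ 0.  -0.3  0.2] g 87.0 q [-1.47 -0.12  0.98  2.    0.11  1.21  1.34]
0.87 [281.0, 127.0, 76.6, 121.0] iou-cost 0.03 pose [0.429  0.1774 0.4921] alt 0.123
0.87 [198.2, 305.8, 50.4, 42.0] iou-cost 0.503 pose [0.64   0.1672 1.1716] alt 0.515
0.82 [436.5, 217.1, 109.0, 59.7] iou-cost 0.58 pose [0.449  0.3733 2.5047] alt 0.593
0.44 [295.1, 306.5, 87.4, 27.7] iou-cost 0.491 pose [0.5931 0.262  1.6339] alt 0.503
turn [ 0.     0.    -0.186] shift [0.0001 0.0003 0.0001]
```

View pics/w22.png

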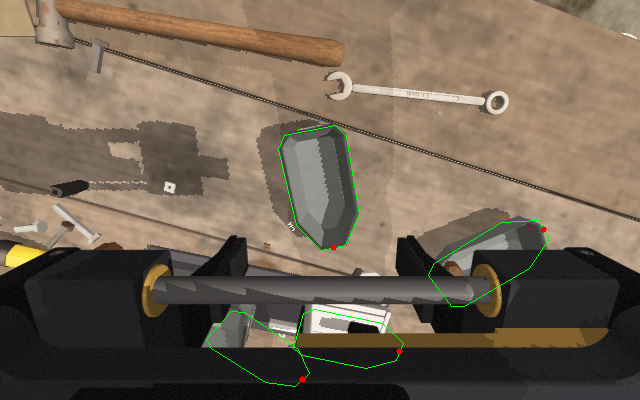

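Request:
{"fn": "step_arm", "kwargs": {
  "plan": [
    [[0, 0, -0.1], [0, 0.001, 0.0], 0],
    [[0, 0, -0.184], [0, 0.001, 0.03], 0],
    [[0, 0, -0.184], [0, 0.001, 0.07], 0],
    [[0, 0, -0.184], [0, 0.001, 0.11], 0],
    [[0, 0, -0.184], [0, 0.001, 0.135], 0],
    [[0, 0, -0.184], [0, 0.001, 0.147], 0],
    [[0, 0, -0.184], [0, 0.001, 0.147], 0],
    [[0, 0, -0.184], [0, 0.001, 0.147], 255],
    [[0, 0, -0.184], [0, 0.001, 0.147], 255],
    [[0, 0, -0.184], [0, 0.001, 0.147], 255]
  ]
}}

```text
time: 41.05
position: [0.4293, 0.1783, 0.0037]
tool_rot: [-0.752, 3.049, 0.002]
ft_force: [-1.2, 0.4, 2.4]
grip_width: 0.754
```

Request:
{"fn": "step_arm", "kwargs": {
  "plan": [
    [[0, 0, 0], [0, 0, 0], 255],
    [[0, 0, 0], [0, 0, -0.01], 255],
    [[0, 0, 0], [0, 0, -0.03], 255],
    [[0, 0, 0], [0, 0, -0.06], 255],
    [[0, 0, 0], [0, 0, -0.1], 255],
    [[0, 0, 0], [0, 0, -0.15], 255],
    [[0, 0, 0], [0, 0, -0.18], 255],
    [[0, 0, 0], [0, 0, -0.18], 255],
    [[0, 0, 0], [0, 0, -0.18], 255],
    [[0, 0, 0], [0, 0, -0.18], 255]
  ]
}}

```text
time: 42.3
position: [0.428, 0.177, 0.1817]
tool_rot: [0.751, -3.048, 0.003]
ft_force: [-0.6, -0.4, -1.4]
grip_width: 0.755
```

```bash
python3 - <<'E'
from h import *
held("w23"); go([.5910,.0825,.18],1.641)
E
```

```text
t 42.3 pos [0.428  0.177  0.1817] yaw -2.659 F [-0.6 -0.4 -1.4] g 65.7 q [-1.58 -0.2   1.04  1.96  0.18  1.3   1.45]
0.056 [[202. 233.]
 [612. 233.]]
0.062 [[200. 183.]
 [614. 183.]]
0.068 [[197. 132.]
 [617. 132.]]
turn [-0.003 -0.     1.983] shift [-0.1003 -0.1594  0.0018]
```

View pics/w23.png

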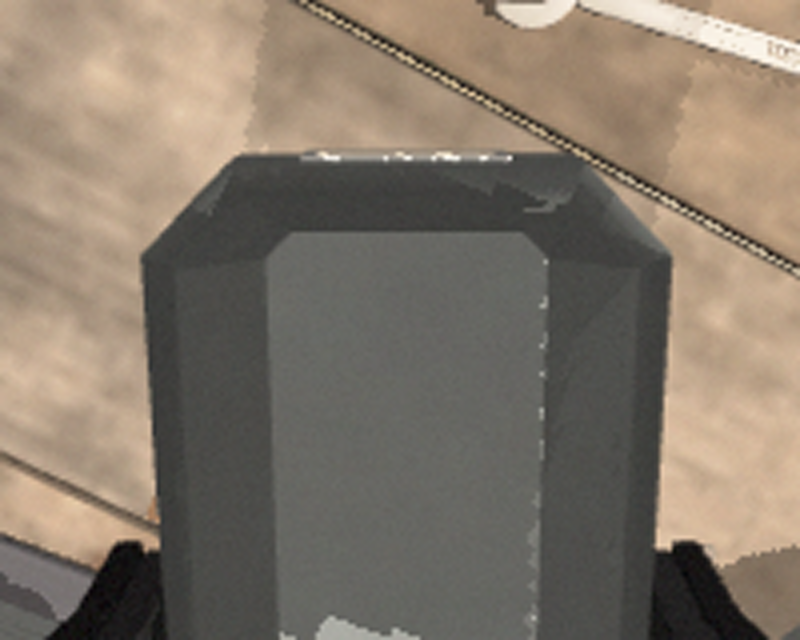

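Request:
{"fn": "step_arm", "kwargs": {
  "plan": [
    [[0, 0, 0.18], [-0.01, -0.015, 0], 255],
    [[0, 0, 0.36], [-0.02, -0.03, 0], 255],
    [[0, 0, 0.54], [-0.04, -0.06, 0], 255],
    [[0, 0, 0.72], [-0.06, -0.09, 0], 255],
    [[0, 0, 0.9], [-0.08, -0.12, 0], 255],
    [[0, 0, 1.08], [-0.097, -0.15, 0], 255],
    [[0, 0, 1.26], [-0.097, -0.159, 0], 255],
    [[0, 0, 1.44], [-0.097, -0.159, 0], 255],
    [[0, 0, 1.62], [-0.097, -0.159, 0], 255],
    [[0, 0, 1.8], [-0.097, -0.159, 0], 255]
  ]
}}

```text
time: 43.6
position: [0.5881, 0.0817, 0.1817]
tool_rot: [-1.93, -2.479, 0.004]
ft_force: [0.9, -0.7, -2.2]
grip_width: 0.755
```

```bash
python3 - <<'E'
from h import *
st(); go([.5910,.0785,.095],1.641)
E
```

```text
t 43.6 pos [0.5881 0.0817 0.1817] yaw 1.819 F [ 0.9 -0.7 -2.2] g 65.7 q [-1.13  0.42  1.22  1.66 -0.4   1.35  0.4 ]
turn [-0.002  0.002  0.178] shift [-0.0037  0.0022  0.0867]
```

Request:
{"fn": "step_arm", "kwargs": {
  "plan": [
    [[0, 0, 0.09], [-0.002, 0.001, 0.01], 255],
    [[0, 0, 0.178], [-0.004, 0.002, 0.03], 255],
    [[0, 0, 0.178], [-0.004, 0.002, 0.05], 255],
    [[0, 0, 0.178], [-0.004, 0.002, 0.07], 255],
    [[0, 0, 0.178], [-0.004, 0.002, 0.08], 255],
    [[0, 0, 0.178], [-0.004, 0.002, 0.087], 255],
    [[0, 0, 0.178], [-0.004, 0.002, 0.087], 255],
    [[0, 0, 0.178], [-0.004, 0.002, 0.087], 255],
    [[0, 0, 0.178], [-0.004, 0.002, 0.087], 255],
    [[0, 0, 0.178], [-0.004, 0.002, 0.087], 255]
  ]
}}

```text
time: 44.85
position: [0.5918, 0.0787, 0.0964]
tool_rot: [2.135, 2.304, 0.001]
ft_force: [0.4, -1.3, -0.6]
grip_width: 0.756
```

```bash
python3 - <<'E'
from h import *
held("w24"); overlay("wrist",[(.5905,.0825,-1.501,.036)],"w25",0,(220,100,200,160),4);go([.5910,.0785,.052],1.641)
E
```

```text
t 44.85 pos [0.5918 0.0787 0.0964] yaw 1.647 F [ 0.4 -1.3 -0.6] g 65.8 q [-1.08  0.52  1.16  1.75 -0.51  1.21  0.3 ]
0.056 [[193. 244.]
 [602. 244.]]
0.062 [[190. 195.]
 [604. 195.]]
0.068 [[188. 144.]
 [606. 144.]]
turn [ 0.    -0.     0.006] shift [-0.0002 -0.0007  0.0442]
```

View pics/w25.png

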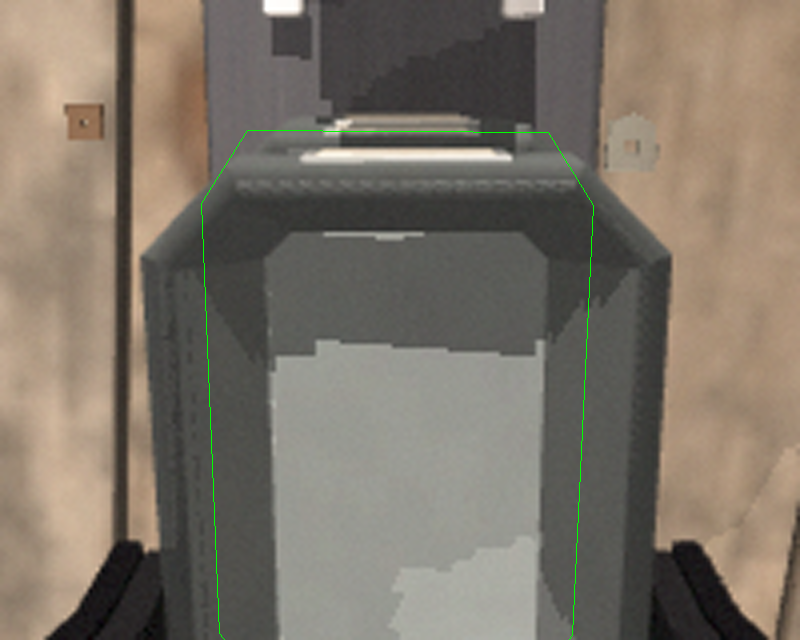

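Request:
{"fn": "step_arm", "kwargs": {
  "plan": [
    [[0, 0, 0.006], [0, -0.0005, 0.02], 255],
    [[0, 0, 0.006], [0, -0.0005, 0.032], 255],
    [[0, 0, 0.006], [0, -0.0005, 0.038], 255],
    [[0, 0, 0.006], [0, -0.0005, 0.041], 255],
    [[0, 0, 0.006], [0, -0.0005, 0.043], 255],
    [[0, 0, 0.006], [0, -0.0005, 0.043], 255],
    [[0, 0, 0.006], [0, -0.0005, 0.043], 40],
    [[0, 0, 0.006], [0, -0.0005, 0.043], 0],
    [[0, 0, 0.006], [0, -0.0005, 0.043], 0],
    [[0, 0, 0.006], [0, -0.0005, 0.041], 0]
  ]
}}

```text
time: 46.2
position: [0.591, 0.0786, 0.055]
tool_rot: [2.142, 2.298, -0.0]
ft_force: [-1.3, -0.1, 0.2]
grip_width: 0.99
```

Request:
{"fn": "step_arm", "kwargs": {
  "plan": [
    [[0, 0, 0], [0, 0, -0.02], 0],
    [[0, 0, 0], [0, 0, -0.06], 0],
    [[0, 0, 0], [0, 0, -0.1], 0],
    [[0, 0, 0], [0, 0, -0.15], 0],
    [[0, 0, 0], [0, 0, -0.15], 0],
    [[0, 0, 0], [0, 0, -0.15], 0],
    [[0, 0, 0], [0, 0, -0.15], 0],
    [[0, 0, 0], [0, 0, -0.15], 0],
    [[0, 0, 0], [0, 0, -0.15], 0],
    [[0, 0, 0], [0, 0, -0.15], 0]
  ]
}}

```text
time: 47.45
position: [0.5909, 0.0785, 0.2048]
tool_rot: [-2.142, -2.298, 0.001]
ft_force: [0.3, -0.1, -0.3]
grip_width: 1.0
```

```bash
python3 - <<'E'
from h import *
st(); overlay("wrist",[(.5905,.0825,-1.501,.05)],"w26"); P=fits("wrist"); snap("scene","s26",(190,140,160,100),5)
go([.454,.372,.2],2.31)
E
```

```text
t 47.45 pos [0.5909 0.0785 0.2048] yaw 1.641 F [ 0.3 -0.1 -0.3] g 87.0 q [-1.11  0.39  1.19  1.63 -0.36  1.38  0.19]
0.65 [287.4, 125.2, 69.4, 123.4] iou-cost 0.263 pose [0.5929 0.08   4.8317] alt 0.274
0.59 [317.5, 123.4, 8.5, 4.7] iou-cost 0.956 pose [0.596  0.2051 4.6999] alt 0.958
0.53 [280.8, 0.0, 79.4, 226.4] iou-cost 0.23 pose [0.5805 0.2053 4.6327] alt 0.237
turn [-0.     0.    -0.669] shift [ 0.3023 -0.1162  0.005 ]
```

View pics/w26.png

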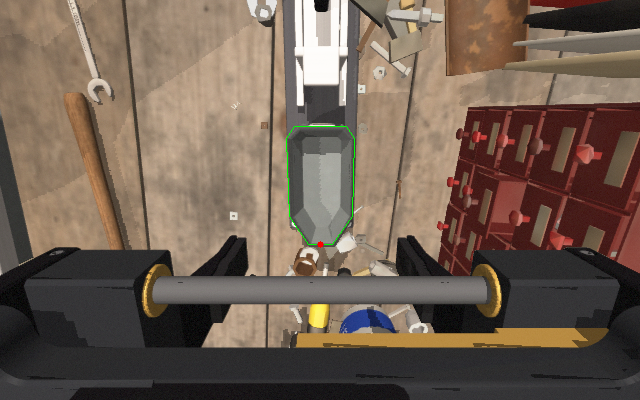

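View pics/s26.png

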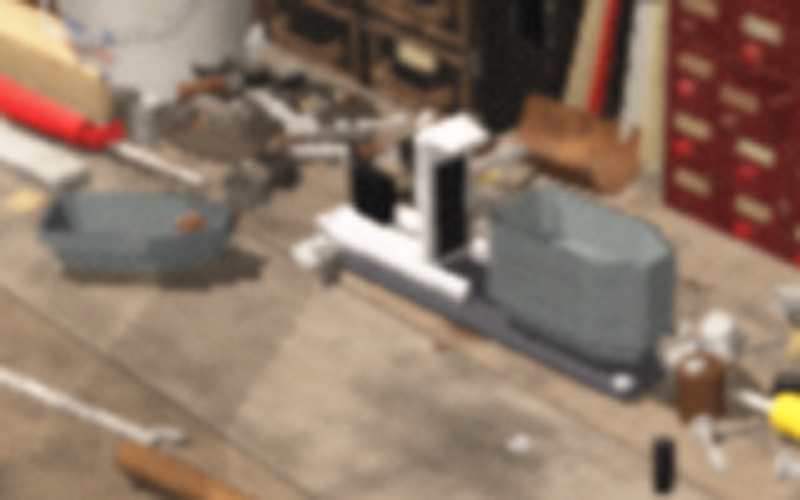

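```bash
python3 - <<'E'
from h import *
go([.50,.32,.2],2.316)
E
```

```text
turn [-0.     0.    -0.675] shift [ 0.2472 -0.0739  0.005 ]
```

Request:
{"fn": "step_arm", "kwargs": {
  "plan": [
    [[0, 0, -0.1], [0.05, -0.01, 0], 0],
    [[0, 0, -0.2], [0.1, -0.03, 0], 0],
    [[0, 0, -0.35], [0.15, -0.05, 0], 0],
    [[0, 0, -0.5], [0.2, -0.07, 0], 0],
    [[0, 0, -0.675], [0.247, -0.074, 0.005], 0],
    [[0, 0, -0.675], [0.247, -0.074, 0.005], 0],
    [[0, 0, -0.675], [0.247, -0.074, 0.005], 0],
    [[0, 0, -0.675], [0.247, -0.074, 0.005], 0],
    [[0, 0, -0.675], [0.247, -0.074, 0.005], 0],
    [[0, 0, -0.675], [0.247, -0.074, 0.005], 0]
  ]
}}

```text
time: 48.85
position: [0.5002, 0.3192, 0.2002]
tool_rot: [-1.262, -2.877, -0.001]
ft_force: [1.0, -0.4, -0.1]
grip_width: 0.998
```

```bash
python3 - <<'E'
from h import *
st(); ctrl.get_image("wrist"); P=fits("wrist"); overlay("wrist",P,"w27")
for p in P: go([p[0],p[1],.002],p[2]-np.pi)
E
```

```text
t 48.85 pos [0.5002 0.3192 0.2002] yaw 2.315 F [ 1.  -0.4 -0.1] g 86.8 q [-1.45  0.31  1.03  1.64 -0.27  1.35  0.36]
0.85 [235.8, 326.6, 54.3, 20.1] iou-cost 0.571 pose [ 0.6226  0.0464 -1.1081] alt 0.581
0.83 [287.3, 57.5, 67.4, 117.3] iou-cost 0.075 pose [0.4535 0.3726 5.4559] alt 0.179
0.68 [226.5, 314.1, 57.5, 36.4] iou-cost 0.817 pose [0.5481 0.1701 2.1353] alt 0.82
0.52 [231.2, 321.3, 49.3, 24.4] iou-cost 0.811 pose [0.612  0.0626 2.1444] alt 0.82
turn [ 0.    -0.     0.282] shift [-0.284 -0.095  0.198]
turn [ 0.    -0.     0.001] shift [0.0704 0.0017 0.1981]
turn [ 0.     0.    -2.962] shift [-0.1426 -0.066   0.1981]
turn [ 0.     0.    -2.971] shift [-0.2649 -0.0919  0.198 ]
```

View pics/w27.png

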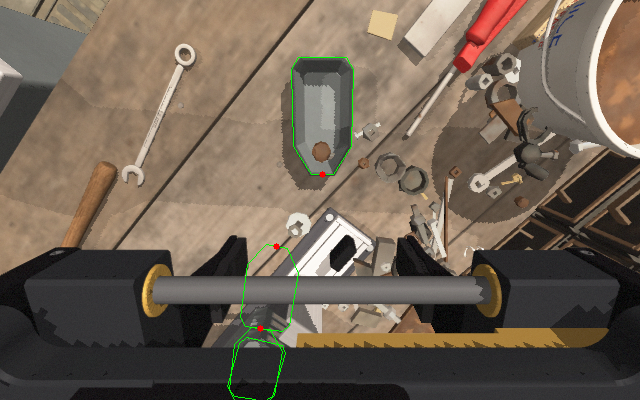

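Request:
{"fn": "step_arm", "kwargs": {
  "plan": [
    [[0, 0, 0], [0.04, 0.001, 0.03], 0],
    [[0, 0, 0], [0.072, 0.002, 0.07], 0],
    [[0, 0, 0], [0.072, 0.002, 0.11], 0],
    [[0, 0, 0], [0.072, 0.002, 0.15], 0],
    [[0, 0, 0], [0.072, 0.002, 0.18], 0],
    [[0, 0, 0], [0.072, 0.002, 0.197], 0],
    [[0, 0, 0], [0.072, 0.002, 0.197], 0],
    [[0, 0, 0], [0.072, 0.002, 0.197], 0],
    [[0, 0, 0], [0.072, 0.002, 0.197], 255],
    [[0, 0, 0], [0.072, 0.002, 0.197], 255]
  ]
}}

```text
time: 50.25
position: [0.453, 0.3746, 0.0039]
tool_rot: [1.26, 2.877, 0.002]
ft_force: [-0.2, 0.6, 0.2]
grip_width: 0.851
```

Request:
{"fn": "step_arm", "kwargs": {
  "plan": [
    [[0, 0, 0], [0, 0, 0], 255],
    [[0, 0, 0], [0, 0, 0], 255],
    [[0, 0, 0], [0, 0, -0.01], 255],
    [[0, 0, 0], [0, 0, -0.03], 255],
    [[0, 0, 0], [0, 0, -0.06], 255],
    [[0, 0, 0], [0, 0, -0.1], 255],
    [[0, 0, 0], [0, 0, -0.15], 255],
    [[0, 0, 0], [0, 0, -0.19], 255],
    [[0, 0, 0], [0, 0, -0.19], 255],
    [[0, 0, 0], [0, 0, -0.19], 255]
  ]
}}

```text
time: 51.5
position: [0.4521, 0.3739, 0.1929]
tool_rot: [-1.26, -2.877, 0.0]
ft_force: [0.3, 1.1, -2.2]
grip_width: 0.755
```

```bash
python3 - <<'E'
from h import *
held("w28"); snap("top","t28",(170,130,320,150),2.5); go([.591,.081,.185],1.641)
E
```

```text
t 51.5 pos [0.4521 0.3739 0.1929] yaw 2.316 F [ 0.3  1.1 -2.2] g 65.7 q [-1.58  0.29  1.02  1.66 -0.26  1.33  0.23]
0.056 [[193. 238.]
 [602. 238.]]
0.062 [[190. 189.]
 [604. 189.]]
0.068 [[188. 138.]
 [607. 138.]]
turn [-0.002  0.001  0.675] shift [-0.3095 -0.096   0.007 ]
```

View pics/w28.png

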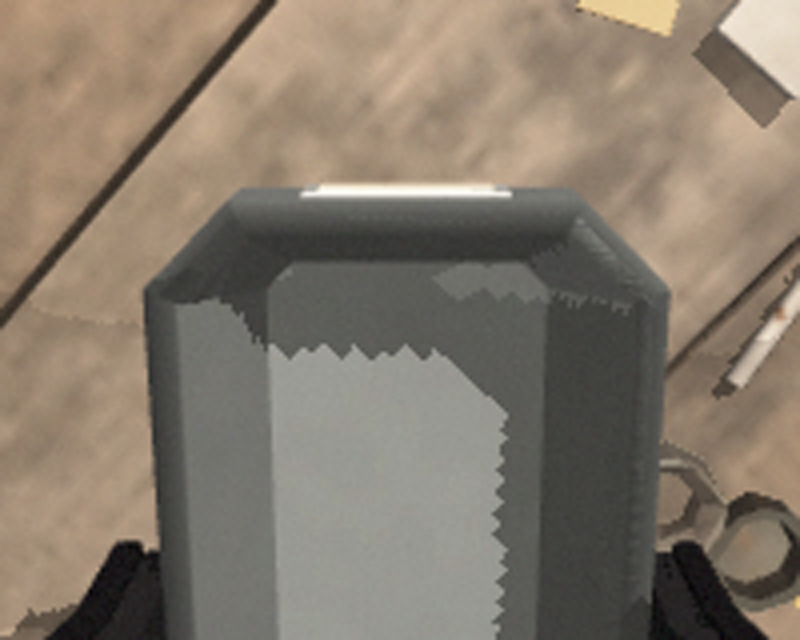

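View pics/t28.png

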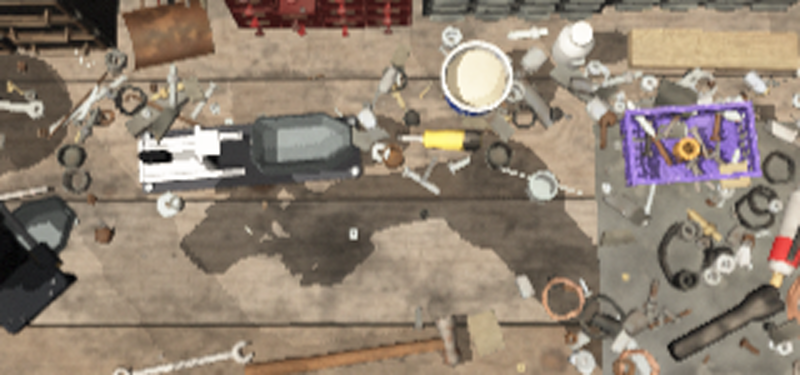

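Request:
{"fn": "step_arm", "kwargs": {
  "plan": [
    [[0, 0, 0.08], [-0.04, -0.012, 0], 255],
    [[0, 0, 0.16], [-0.08, -0.025, 0], 255],
    [[0, 0, 0.26], [-0.13, -0.04, 0], 255],
    [[0, 0, 0.36], [-0.18, -0.055, 0], 255],
    [[0, 0, 0.46], [-0.23, -0.07, 0], 255],
    [[0, 0, 0.56], [-0.28, -0.085, 0], 255],
    [[0, 0, 0.675], [-0.309, -0.096, 0], 255],
    [[0, 0, 0.675], [-0.309, -0.096, 0.02], 255],
    [[0, 0, 0.675], [-0.309, -0.096, 0.05], 255],
    [[0, 0, 0.675], [-0.309, -0.096, 0.08], 255]
  ]
}}

```text
time: 52.85
position: [0.5907, 0.0813, 0.1112]
tool_rot: [-2.143, -2.296, 0.001]
ft_force: [0.0, 0.1, -0.9]
grip_width: 0.754
```

```bash
python3 - <<'E'
from h import *
held("w29"); overlay("wrist",[(.5905,.0825,-1.501,.05)],"w30",0,(220,100,200,160),4);go([.591,.0815,.066],1.641)
E
```

```text
t 52.85 pos [0.5907 0.0813 0.1112] yaw 1.64 F [ 0.   0.1 -0.9] g 65.6 q [-1.05  0.46  1.11  1.74 -0.44  1.22  0.24]
0.056 [[193. 244.]
 [602. 244.]]
0.062 [[191. 195.]
 [604. 195.]]
0.068 [[188. 144.]
 [606. 144.]]
turn [-0.007  0.001 -0.001] shift [-0.      0.0033  0.043 ]
```

View pics/w30.png

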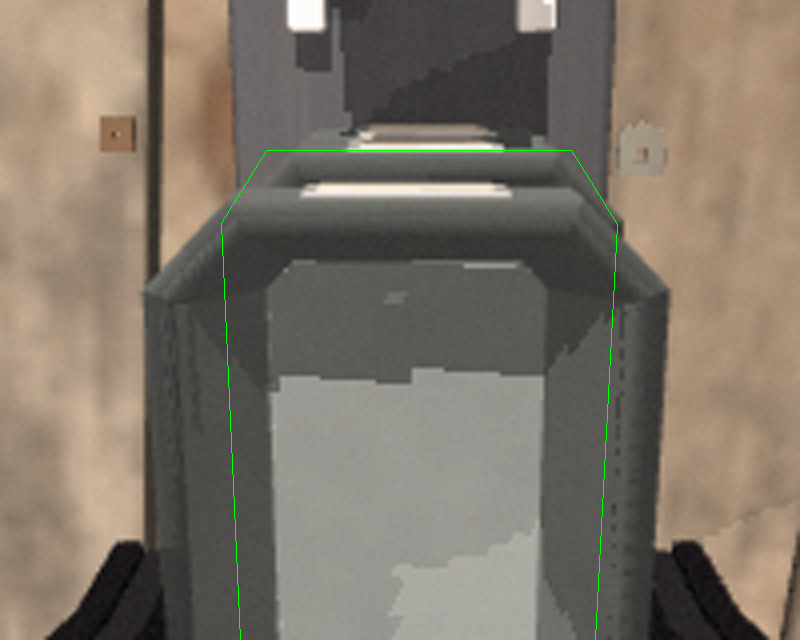

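```bash
python3 - <<'E'
from h import *
st();go([.591,.0815,.066],1.641)
ctrl.get_image("top"); st();go([.591,.0815,.066],1.641)
E
```

```text
t 52.95 pos [0.5881 0.0814 0.109 ] yaw 1.64 F [-0.5 -0.4 -1.9] g 65.8 q [-1.05  0.46  1.11  1.74 -0.44  1.22  0.24]
turn [-0.007  0.001 -0.001] shift [-0.      0.0033  0.043 ]
t 53.0 pos [0.5896 0.0813 0.1112] yaw 1.64 F [-0.2 -0.6 -0.1] g 65.8 q [-1.05  0.46  1.11  1.74 -0.44  1.22  0.24]
turn [-0.004  0.001 -0.001] shift [0.0001 0.0016 0.0452]
```

Request:
{"fn": "step_arm", "kwargs": {
  "plan": [
    [[0, 0, 0], [0, 0.0005, 0], 255],
    [[0, 0, 0], [0, 0.0005, 0.01], 255],
    [[0, 0, 0], [0, 0.0005, 0.02], 255],
    [[0, 0, 0], [0, 0.0005, 0.028], 255],
    [[0, 0, 0], [0, 0.0005, 0.034], 255],
    [[0, 0, 0], [0, 0.0005, 0.038], 255],
    [[0, 0, 0], [0, 0.0005, 0.041], 255],
    [[0, 0, 0], [0, 0.0005, 0.043], 255],
    [[0, 0, 0], [0, 0.0005, 0.043], 255],
    [[0, 0, 0], [0, 0.0005, 0.043], 255]
  ]
}}

```text
time: 54.25
position: [0.5922, 0.0819, 0.0702]
tool_rot: [2.142, 2.298, 0.001]
ft_force: [0.2, -0.3, -1.3]
grip_width: 0.76
```

```bash
python3 - <<'E'
from h import *
st(); snap("wrist","w31",(220,100,200,160),4); snap("scene","s31",(190,140,160,100),5)
E
```

```text
t 54.25 pos [0.5922 0.0819 0.0702] yaw 1.641 F [ 0.2 -0.3 -1.3] g 66.1 q [-1.02  0.51  1.07  1.77 -0.49  1.15  0.27]
```

View pics/w31.png

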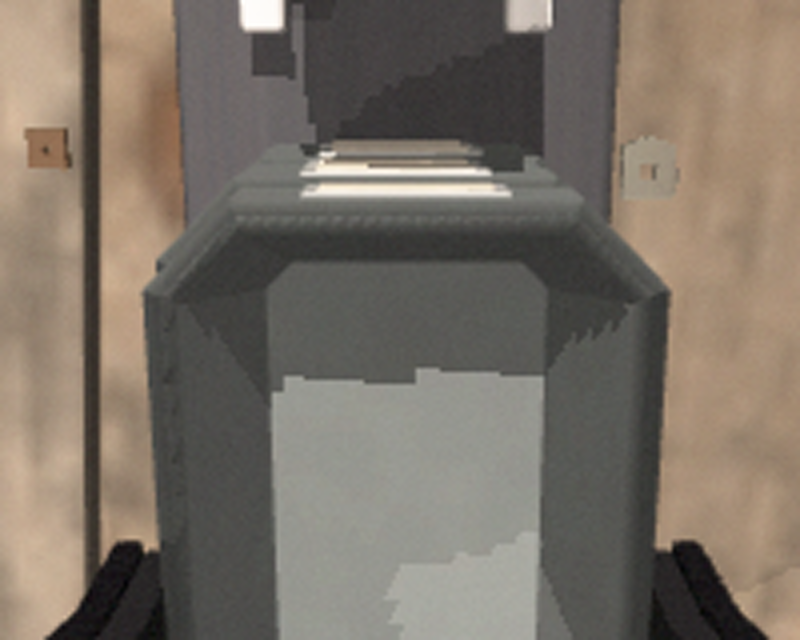

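View pics/s31.png

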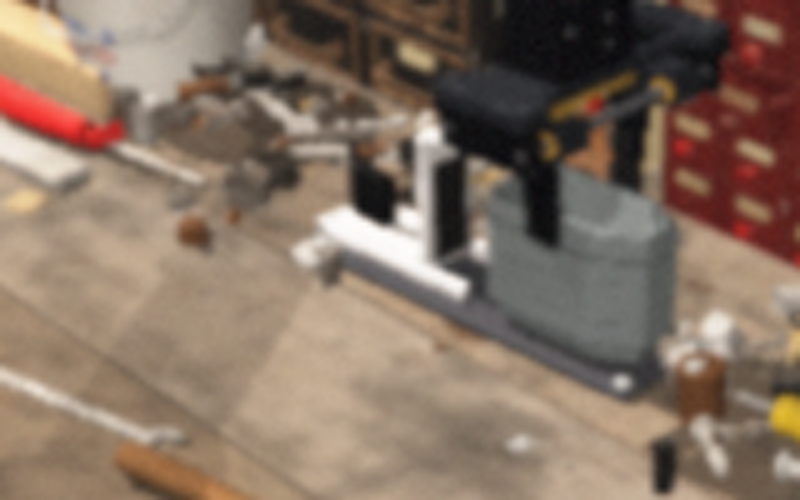

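Request:
{"fn": "step_arm", "kwargs": {
  "plan": [
    [[0, 0, 0], [0, -0.0015, 0.001], 255],
    [[0, 0, 0], [0, -0.0015, 0.002], 255],
    [[0, 0, 0], [0, -0.0015, 0.003], 255],
    [[0, 0, 0], [0, -0.0015, 0.003], 255],
    [[0, 0, 0], [0, -0.0015, 0.003], 40],
    [[0, 0, 0], [0, -0.0015, 0.003], 0],
    [[0, 0, 0], [0, -0.0015, 0.003], 0],
    [[0, 0, 0], [0, -0.0015, 0.003], 0],
    [[0, 0, 0], [0, -0.0015, -0.015], 0],
    [[0, 0, 0], [0, -0.0015, -0.04], 0]
  ]
}}

```text
time: 55.6
position: [0.5904, 0.0816, 0.1111]
tool_rot: [2.143, 2.298, -0.001]
ft_force: [0.6, -0.8, 0.7]
grip_width: 0.995
```

Request:
{"fn": "step_arm", "kwargs": {
  "plan": [
    [[0, 0, 0], [0, 0, -0.05], 0],
    [[0, 0, 0], [0, 0, -0.1], 0],
    [[0, 0, 0], [0, 0, -0.1], 0],
    [[0, 0, 0], [0, 0, -0.1], 0],
    [[0, 0, 0], [0, 0, -0.1], 0],
    [[0, 0, 0], [0, 0, -0.1], 0],
    [[0, 0, 0], [0, 0, -0.1], 0],
    [[0, 0, 0], [0, 0, -0.1], 0],
    [[0, 0, 0], [0, 0, -0.1], 0],
    [[0, 0, 0], [0, 0, -0.1], 0]
  ]
}}

```text
time: 56.85
position: [0.5906, 0.0818, 0.21]
tool_rot: [2.142, 2.298, 0.0]
ft_force: [-0.9, -0.1, -0.8]
grip_width: 1.001
```

```bash
python3 - <<'E'
from h import *
st(); overlay("wrist",[(.5905,.0825,-1.501,.064)],"w32"); snap("scene","s32",(190,140,160,100),5)
go([.580,.2775,.2],1.641);go([.580,.2775,.0215],1.641)
E
```

```text
t 56.85 pos [0.5906 0.0818 0.21  ] yaw 1.641 F [-0.9 -0.1 -0.8] g 87.1 q [-1.1   0.37  1.16  1.62 -0.34  1.38  0.17]
turn [ 0. -0. -0.] shift [0.196  0.0032 0.01  ]
turn [ 0. -0. -0.] shift [0.196  0.0031 0.1885]
```

View pics/w32.png

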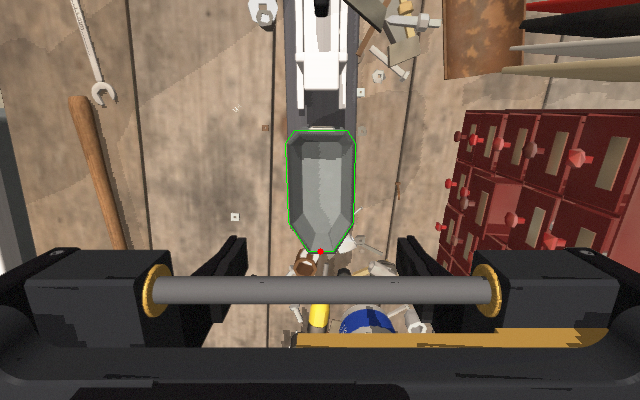

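View pics/s32.png

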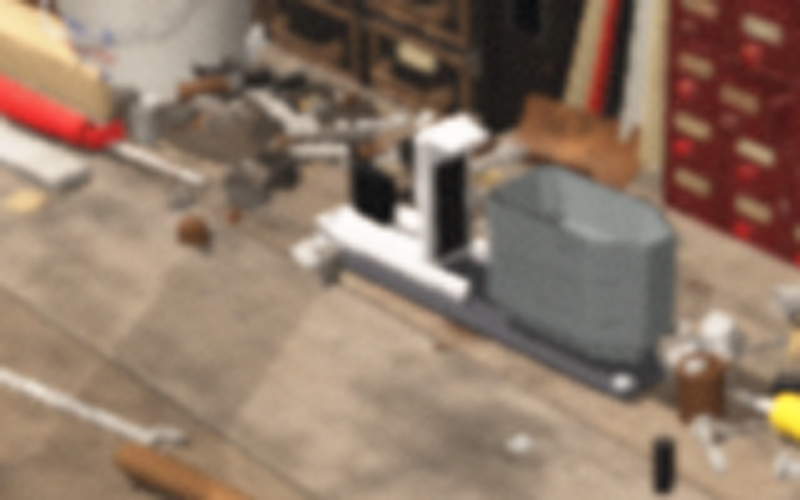

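Request:
{"fn": "step_arm", "kwargs": {
  "plan": [
    [[0, 0, 0], [0.05, 0, 0], 138],
    [[0, 0, 0], [0.1, 0, 0], 138],
    [[0, 0, 0], [0.15, 0, 0], 138],
    [[0, 0, 0], [0.194, 0, 0], 138],
    [[0, 0, 0], [0.194, 0, 0.03], 138],
    [[0, 0, 0], [0.194, 0, 0.06], 138],
    [[0, 0, 0], [0.194, 0, 0.09], 138],
    [[0, 0, 0], [0.194, 0, 0.11], 138],
    [[0, 0, 0], [0.194, 0, 0.12], 138],
    [[0, 0, 0], [0.194, 0, 0.12], 138]
  ]
}}

```text
time: 58.2
position: [0.577, 0.2753, 0.0899]
tool_rot: [2.142, 2.298, -0.0]
ft_force: [1.1, -0.1, 1.0]
grip_width: 0.462
```

```bash
python3 - <<'E'
from h import *
st(); snap("wrist","w33",(220,160,200,150),4)
go([.577,.2755,.0215],1.641)
E
```

```text
t 58.2 pos [0.577  0.2753 0.0899] yaw 1.641 F [ 1.1 -0.1  1. ] g 40.2 q [-1.24  0.56  1.02  1.65 -0.5   1.22 -0.04]
turn [ 0.001 -0.    -0.   ] shift [ 0.0001 -0.0006  0.0692]
```

View pics/w33.png

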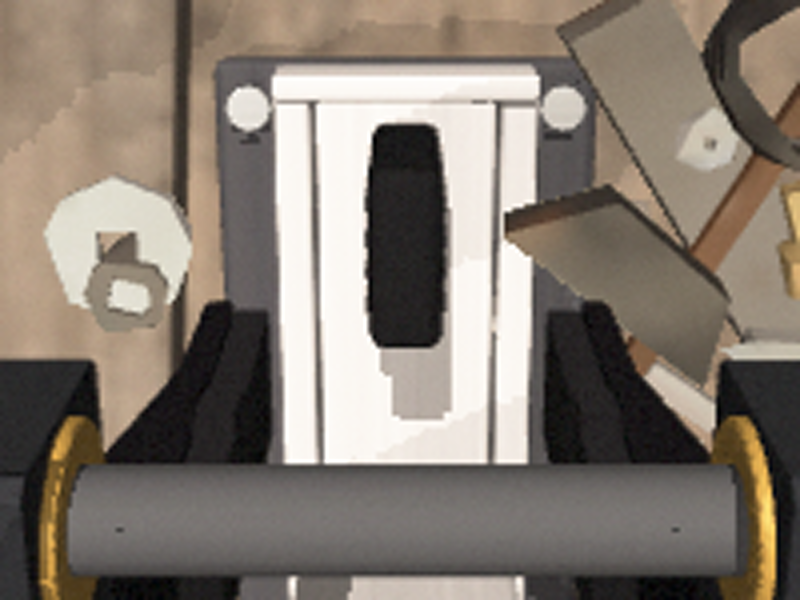

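Fin (about (405,240) in the crop) sits midway between the open fingers. Descend and grip.

Request:
{"fn": "step_arm", "kwargs": {
  "plan": [
    [[0, 0, 0], [0, 0, 0.02], 138],
    [[0, 0, 0], [0, 0, 0.04], 138],
    [[0, 0, 0], [0, 0, 0.06], 138],
    [[0, 0, 0], [0, 0, 0.068], 138],
    [[0, 0, 0], [0, 0, 0.068], 138],
    [[0, 0, 0], [0, 0, 0.068], 255],
    [[0, 0, 0], [0, 0, 0.068], 255],
    [[0, 0, 0], [0, 0, 0.068], 255],
    [[0, 0, 0], [0, 0, 0.068], 255],
    [[0, 0, 0], [0, 0, 0.068], 255]
  ],
  "squeeze": 20
}}

```text
time: 59.5
position: [0.5767, 0.2755, 0.0224]
tool_rot: [-2.142, -2.297, 0.0]
ft_force: [-2.2, -0.8, 4.2]
grip_width: 0.16
```

Request:
{"fn": "step_arm", "kwargs": {
  "plan": [
    [[0, 0, 0], [-0.005, 0, 0], 255],
    [[0, 0, 0], [-0.011, 0, 0], 255],
    [[0, 0, 0], [-0.017, 0, 0], 255],
    [[0, 0, 0], [-0.023, 0, 0], 255],
    [[0, 0, 0], [-0.029, 0, 0], 255],
    [[0, 0, 0], [-0.035, 0, 0], 255],
    [[0, 0, 0], [-0.04, 0, 0], 255],
    [[0, 0, 0], [-0.044, 0, 0], 255],
    [[0, 0, 0], [-0.046, 0, 0], 255],
    [[0, 0, 0], [-0.046, 0, 0], 255]
  ]
}}

```text
time: 60.75
position: [0.58, 0.2294, 0.0224]
tool_rot: [-2.142, -2.297, -0.0]
ft_force: [-2.9, 0.8, 6.2]
grip_width: 0.155
```

Request:
{"fn": "step_arm", "kwargs": {
  "plan": [
    [[0, 0, 0], [-0.001, 0, 0], 255],
    [[0, 0, 0], [-0.002, 0, 0], 255],
    [[0, 0, 0], [-0.003, 0, 0], 255],
    [[0, 0, 0], [-0.004, 0, 0], 255],
    [[0, 0, 0], [-0.005, 0, 0], 255],
    [[0, 0, 0], [-0.006, 0, 0], 255],
    [[0, 0, 0], [-0.007, 0, 0], 255],
    [[0, 0, 0], [-0.008, 0, 0], 255],
    [[0, 0, 0], [-0.009, 0, 0], 255],
    [[0, 0, 0], [-0.009, 0, 0], 255]
  ]
}}

```text
time: 62.0
position: [0.5802, 0.2256, 0.0224]
tool_rot: [-2.136, -2.297, -0.007]
ft_force: [-3.2, 9.6, 3.4]
grip_width: 0.158
```

Request:
{"fn": "step_arm", "kwargs": {
  "plan": [
    [[0, 0, 0], [0.004, 0, 0], 255],
    [[0, 0, 0], [0.005, 0, 0], 255],
    [[0, 0, 0], [0.005, 0, 0], 138],
    [[0, 0, 0], [0.005, 0, 0], 138],
    [[0, 0, 0], [0.005, 0, 0], 138],
    [[0, 0, 0], [0.005, 0, -0.02], 138],
    [[0, 0, 0], [0.005, 0, -0.05], 138],
    [[0, 0, 0], [0.005, 0, -0.1], 138],
    [[0, 0, 0], [0.005, 0, -0.15], 138],
    [[0, 0, 0], [0.005, 0, -0.2], 138]
  ]
}}

```text
time: 63.25
position: [0.5807, 0.2249, 0.2251]
tool_rot: [2.143, 2.297, 0.002]
ft_force: [0.0, 0.5, -0.2]
grip_width: 0.463
```

Request:
{"fn": "step_arm", "kwargs": {
  "plan": [
    [[0, 0, 0], [0.05, -0.04, 0], 138],
    [[0, 0, 0], [0.1, -0.08, 0], 138],
    [[0, 0, 0], [0.1, -0.08, 0], 138],
    [[0, 0, 0], [0.1, -0.08, 0], 138],
    [[0, 0, 0], [0.1, -0.08, 0], 138],
    [[0, 0, 0], [0.1, -0.08, 0], 138],
    [[0, 0, 0], [0.1, -0.08, 0], 138],
    [[0, 0, 0], [0.1, -0.08, 0], 138],
    [[0, 0, 0], [0.1, -0.08, 0], 138],
    [[0, 0, 0], [0.1, -0.08, 0], 138]
  ]
}}

```text
time: 64.5
position: [0.4937, 0.3196, 0.222]
tool_rot: [2.142, 2.298, 0.0]
ft_force: [-0.2, 0.1, 0.3]
grip_width: 0.456
```

```bash
python3 - <<'E'
from h import *
st(); overlay("top",[(.5905,.0825,-1.501,.064)],"t34",0,(220,165,100,50),8); snap("top","t35",(170,130,320,150),2.5); snap("scene","s34",(190,140,160,100),5)
C=cam("top"); o=np.array([.5905,.0825]); ax=np.array([np.cos(-1.501),np.sin(-1.501)])
for q in (0,.005,.05): print(q,((proj(C,[[*(o-ax*(.142+q-.018)),.057],[*(o-ax*(.142+q+.018)),.057]])-[220,165]+.5)*8).round())
E
```

```text
t 64.5 pos [0.4937 0.3196 0.222 ] yaw 1.641 F [-0.2  0.1  0.3] g 39.6 q [-1.55  0.32  1.15  1.62 -0.3   1.39 -0.3 ]
0 [[258. 198.]
 [168. 205.]]
0.005 [[245. 199.]
 [156. 206.]]
0.05 [[133. 207.]
 [ 44. 214.]]
```

View pics/t34.png

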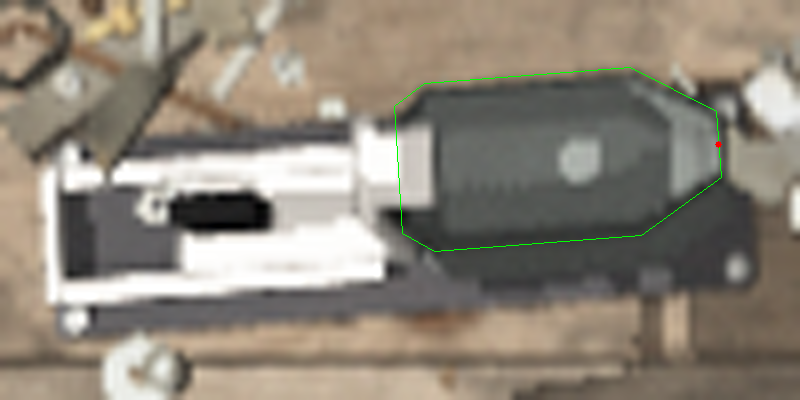

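View pics/t35.png

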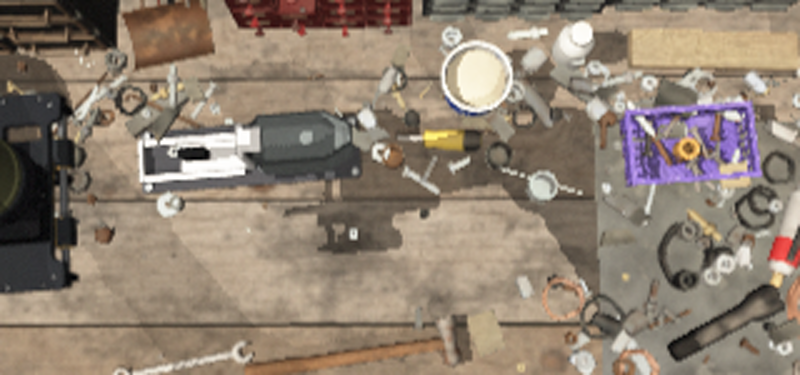

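View pics/s34.png

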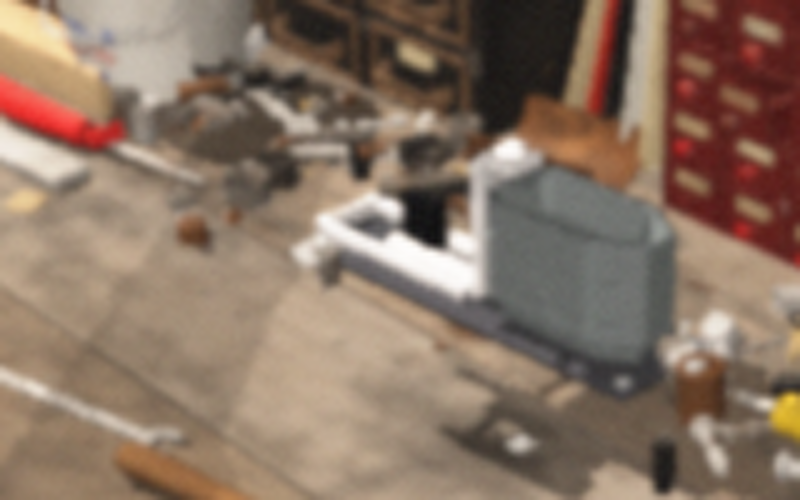

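```bash
python3 - <<'E'
from bench import ctrl
print(ctrl.close_job())
E
```

```text
the job is handed in; nothing more can be done
None
```

The job is handed in at about 65 s of the 210 s allowed, and by my last checks everything asked for was done.

**What I did**
- I slid the lock open until it met its stop, where the force rose to about 12 N.
- I put the single brass bush in the basket. No other loose tray held one.
- I nested all four loose trays nose over nose on the caddy.
- I slid the lock shut, 49.9 mm from the open stop to the other one, with about 10 N at the end.

**Last checks**
- **Lock:** in the top picture the grip is where I predicted it for fully shut.
- **Trays:** before the lock was shut, the outline of a fourth-place tray matched the top tray in the wrist camera to about 1–2 mm. The top picture after shutting showed the stack still in place.
- **Bush:** it lies in the basket.
- **Bottle and tub:** both are standing.
- **Arm:** it stands clear of everything.

**What disagreed**
- **Fingertips:** both cameras showed them about 16 mm behind the reported TCP, not 14 mm ahead as the text says. My first grasp of the lock therefore closed on air, about 3 mm above the fin. I used the measured offset after that and every later grasp held.
- **Tray fit:** the automatic fit on the stacked trays was poor, because it assumes a tray lying on the bench. For the stack I relied on the outline overlays instead.

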